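Turn the cutter's double-ended blades to their forked ends

ROBOT

A 6-joint arm with a two-finger parallel gripper is mounted at the origin on a cart in front of the work surface, level with it; the furniture and walls round the work are solid. World frame = base frame: x ahead of the robot, y to its left, z up, the work surface at z = 0. Lengths are in m, angles in degrees, forces in N, time in s.
With the tool pointing down it reaches from about 0.25 to 0.725 m from the base axis. Payload 9.7 kg.
Tool frame: the origin (TCP) lies at the very end of the fingers, on their centre line; the grasp point (between the pads) lies 19 mm behind it (bot.grip_depth is the distance from the TCP to the grasp point, in m); z points along the fingers, y is the direction in which the jaws open and shut (so a half turn about z gives the same grasp; the last joint's range is limited). The gripper opens to 85 mm and grips with 20 to 120 N. Pads are 22 mm wide; open, the fingers measure 114 mm over their backs; the gripper's body (76 mm by 85 mm) begins 54 mm behind the grasp point. The pads swing forward as they close: fully open they stand 13 mm farther back than shut.
Start: joints at [64.859, 4.979, 10.078, 95.1, 0, 90], TCP at [0.234, 0.498, 0.231] pointing down, gripper open.
Joint ranges: [-179.16, 179.16], [-48.56, 103.87], [-65.8, 70.77], [-126.05, 130.52], [-82.76, 87.17], [-180, 180]. Speed limits (degrees/s): [127.2, 127.2, 147.25, 180, 180, 180].

INTERFACE

Orientations are given as [roll, pitch, yaw] about the fixed x, y, z axes, in that order (R = Rz(yaw) Ry(pitch) Rx(roll)).
In Python, from workcell import bot, viewer gives the robot as it stands.
- The arm moves only by the tool arm_command, never from a script. Its argument "motion" is a list of rows, each a list of 3 entries, a list of its own where there are three numbers: the opening, from 0 (shut) to 1 (fully open), then the shift along the tool's x, y, z in units of 60 mm (1.0 is 60 mm), then the turn, a rotation vector about the tool's x, y, z in units of 6 degrees (1.0 is 6 degrees). A call has 1 to 12 rows; each row shifts and turns the commanded pose from where the row before left it, along the tool's axes as they then stand; what a row does not reach is not made up. A row lasts 1/8 s, in which the tool goes at most 62.5 mm and 10.7 degrees, less where a joint would pass 70% of its speed; a pose out of reach is approached as far as the arm can. A call is refused whole if a number of a shift passes 1 or a number of a turn 1, either way. A call with a gripper value outside its range is refused whole. The fingers move at their own pace and stop on an object; "newtons" is the grip in N (left out, the last holds). Time passes only in rows, so rows that do not move let the fingers close. It gives the time, the measured TCP pose, the force and the opening at its end, in the units of the state.
- bot.get_obs(): the state, without advancing time (a new reading comes with each control period).
- viewer.camera(name): name is "scene" or "top" or "wrist"; returns the picture (400x640x3 uint8, blue, green, red); there is no depth.
- viewer.calibration(name): a dict with "fx", "fy", "cx", "cy" (pixels), "k1" (the pictures are not rectified: a ray, as slopes to the right and down, at radius r is drawn at 1 + k1 r^2 times it, then the intrinsics apply), "T" (4x4, takes a point from camera to world coordinates). Camera axes: x right, y down, z forward; pixel columns grow to the right and rows downward; lengths in m; the calibration is good to about 2 mm. A picture is of the moment at which its call begins: read the wrist's pose just before it. calibration takes no time and is no camera call; for the wrist camera it gives the pose at the moment of the call.
- bot.job_done(): hands the job in, once; it reports no verdict.
The state is a dict: "time": time; "q": joint angles; "qd": joint speeds; "joint_efforts": joint torques, N m; "ee_pos": TCP position; "tcp_rot": TCP orientation; "wrist_force": force on the tool from outside, world axes, zero at the start; "torque": the same for the moment, N m; "opening": finger opening in m.
Only numpy, scipy, OpenCV 4.12 (cv2) and the standard library are available. Lean on these libraries where they do the work, as an engineer would, in place of code of your own. Each camera call takes 0.05 s, during which the arm holds its last target.

TASK

Change the cheese cutter's blade carrier over to forked blades: slide the keeper bar fully open, draw out each blade that shows its straight end, turn it end for end and slide it back under the bridge, fully home with its fork pointing out; leave the blade whose fork already points out in its place. If a blade lies on the worktop, load it fork outward into an empty channel. When every blade is home, slide the keeper fully shut, without knocking the tub, the cheese wedge or the date stamp about.

Things in the scene. Friction and masses are not known exactly. Their poses are not given: they have to be found in the camera images.
- carrier: fixed aluminium blade carrier, 358 mm wide. Origin at worktop height, halfway across, below the middle of the blocks of home blades; x points to its back, y to its left, z up. Floor for the blades 16 mm above the worktop, from x = -27 to +75 mm. A bridge covers x = +25 to +75 mm (top 41 mm up); under it run five channels, 26 mm wide, 16 high, mouths flared to 32, open to the front
- channel0 (a point): channel at the carrier's y = -140 mm: where a home blade's origin lies, on the carrier's floor; axes as the carrier's. Home = rear bar under the bridge, block touching the bridge's front face, other end out to the front (-x). A blade must slide 47 mm or more to the front to clear the bridge, and goes in the same way; the part before the bridge is open above. May be empty
- channel1 (a point): channel at the carrier's y = -70 mm: where a home blade's origin lies, on the carrier's floor; axes as the carrier's. Home = rear bar under the bridge, block touching the bridge's front face, other end out to the front (-x). A blade must slide 47 mm or more to the front to clear the bridge, and goes in the same way; the part before the bridge is open above. May be empty
- channel2 (a point): channel at the carrier's y = 0 mm: where a home blade's origin lies, on the carrier's floor; axes as the carrier's. Home = rear bar under the bridge, block touching the bridge's front face, other end out to the front (-x). A blade must slide 47 mm or more to the front to clear the bridge, and goes in the same way; the part before the bridge is open above. May be empty
- channel3 (a point): channel at the carrier's y = 70 mm: where a home blade's origin lies, on the carrier's floor; axes as the carrier's. Home = rear bar under the bridge, block touching the bridge's front face, other end out to the front (-x). A blade must slide 47 mm or more to the front to clear the bridge, and goes in the same way; the part before the bridge is open above. May be empty
- channel4 (a point): channel at the carrier's y = 140 mm: where a home blade's origin lies, on the carrier's floor; axes as the carrier's. Home = rear bar under the bridge, block touching the bridge's front face, other end out to the front (-x). A blade must slide 47 mm or more to the front to clear the bridge, and goes in the same way; the part before the bridge is open above. May be empty
- keeper (a joint): sliding keeper bar before the blocks, 35.5 mm in front of the carrier's origin, top 14 mm up: 0 = shut, 0.018 m = open, slid to the carrier's +y; about 2 N, stays put. Its teeth, 8 mm wide, rise to 23 mm: shut, one stands before each block (shuts only if blocks are home within 4 mm); open, they stand between channels, 12 mm clear of a passing block (keep fingertips above the teeth)
- keeper_knob (a point): centre of the top of the keeper's black grip, a block 26 (carrier x) x 20 (carrier y) x 34 mm high, top 48 mm above the worktop, at the keeper's -y (right) end; moves with it; axes as the carrier's
- blade_a: double-ended blade, 140 mm long, about 180 g, white grip block 50x38x24 mm in the middle, from each end of which a steel bar 22 wide x 10 high juts 45 mm, undersides flush; one bar ends straight, the other in a two-pronged fork. Origin: centre of the underside; x points to the fork, z up. Starts home in some channel, straight end out. May be absent (None from the start).
- blade_a_fork (a point): tip of blade_a's forked end, on its centre line: 70 mm along x from its origin, 5 mm above its underside
- blade_b: double-ended blade, 140 mm long, about 180 g, white grip block 50x38x24 mm in the middle, from each end of which a steel bar 22 wide x 10 high juts 45 mm, undersides flush; one bar ends straight, the other in a two-pronged fork. Origin: centre of the underside; x points to the fork, z up. Starts home in some channel, straight end out. May be absent (None from the start).
- blade_b_fork (a point): tip of blade_b's forked end, on its centre line: 70 mm along x from its origin, 5 mm above its underside
- blade_c: double-ended blade, 140 mm long, about 180 g, white grip block 50x38x24 mm in the middle, from each end of which a steel bar 22 wide x 10 high juts 45 mm, undersides flush; one bar ends straight, the other in a two-pronged fork. Origin: centre of the underside; x points to the fork, z up. Starts home in some channel, straight end out. May be absent (None from the start).
- blade_c_fork (a point): tip of blade_c's forked end, on its centre line: 70 mm along x from its origin, 5 mm above its underside
- blade_d: double-ended blade, 140 mm long, about 180 g, white grip block 50x38x24 mm in the middle, from each end of which a steel bar 22 wide x 10 high juts 45 mm, undersides flush; one bar ends straight, the other in a two-pronged fork. Origin: centre of the underside; x points to the fork, z up. Always there; starts home in some channel with its forked end already out.
- blade_d_fork (a point): tip of blade_d's forked end, on its centre line: 70 mm along x from its origin, 5 mm above its underside
- blade_e: double-ended blade, 140 mm long, about 180 g, white grip block 50x38x24 mm in the middle, from each end of which a steel bar 22 wide x 10 high juts 45 mm, undersides flush; one bar ends straight, the other in a two-pronged fork. Origin: centre of the underside; x points to the fork, z up. Starts lying flat on the worktop to the left of the carrier, pointing any way. May be absent (None from the start).
- blade_e_fork (a point): tip of blade_e's forked end, on its centre line: 70 mm along x from its origin, 5 mm above its underside
- blade_f: double-ended blade, 140 mm long, about 180 g, white grip block 50x38x24 mm in the middle, from each end of which a steel bar 22 wide x 10 high juts 45 mm, undersides flush; one bar ends straight, the other in a two-pronged fork. Origin: centre of the underside; x points to the fork, z up. Starts home in some channel, straight end out. May be absent (None from the start).
- blade_f_fork (a point): tip of blade_f's forked end, on its centre line: 70 mm along x from its origin, 5 mm above its underside
- tub: bystander: yoghurt tub, 71 mm across, 71 high, loose, back left of the carrier; origin at the centre of its underside
- portion: bystander: film-wrapped cheese wedge, 65x106x42 mm, loose, back left; origin at the centre of its underside
- date_stamp: bystander: date stamp with wooden head, 30x44x66 mm, loose, right of the carrier; origin at the centre of its underside
There are look-alikes about, which are no part of the job. Leave any yellow look-alike of the blade_a alone.

How it is judged (in metres and radians):
On the way, in this order (a step that is already met when the one before it is completed fails the run):
1. the keeper is slid open (value of joint keeper above 0.015 m), for 0.2 s.
2. every blade is home in a channel, fork out, while the keeper is open (((x of blade_a in the frame of channel0 between -0.006 and 0.006 m and y of blade_a in the frame of channel0 between -0.005 and 0.005 m and z of blade_a in the frame of channel0 between -0.004 and 0.006 m and x of blade_a_fork in the frame of channel0 below -0.06 m) or (x of blade_a in the frame of channel1 between -0.006 and 0.006 m and y of blade_a in the frame of channel1 between -0.005 and 0.005 m and z of blade_a in the frame of channel1 between -0.004 and 0.006 m and x of blade_a_fork in the frame of channel1 below -0.06 m) or (x of blade_a in the frame of channel2 between -0.006 and 0.006 m and y of blade_a in the frame of channel2 between -0.005 and 0.005 m and z of blade_a in the frame of channel2 between -0.004 and 0.006 m and x of blade_a_fork in the frame of channel2 below -0.06 m) or (x of blade_a in the frame of channel3 between -0.006 and 0.006 m and y of blade_a in the frame of channel3 between -0.005 and 0.005 m and z of blade_a in the frame of channel3 between -0.004 and 0.006 m and x of blade_a_fork in the frame of channel3 below -0.06 m) or (x of blade_a in the frame of channel4 between -0.006 and 0.006 m and y of blade_a in the frame of channel4 between -0.005 and 0.005 m and z of blade_a in the frame of channel4 between -0.004 and 0.006 m and x of blade_a_fork in the frame of channel4 below -0.06 m)) and ((x of blade_b in the frame of channel0 between -0.006 and 0.006 m and y of blade_b in the frame of channel0 between -0.005 and 0.005 m and z of blade_b in the frame of channel0 between -0.004 and 0.006 m and x of blade_b_fork in the frame of channel0 below -0.06 m) or (x of blade_b in the frame of channel1 between -0.006 and 0.006 m and y of blade_b in the frame of channel1 between -0.005 and 0.005 m and z of blade_b in the frame of channel1 between -0.004 and 0.006 m and x of blade_b_fork in the frame of channel1 below -0.06 m) or (x of blade_b in the frame of channel2 between -0.006 and 0.006 m and y of blade_b in the frame of channel2 between -0.005 and 0.005 m and z of blade_b in the frame of channel2 between -0.004 and 0.006 m and x of blade_b_fork in the frame of channel2 below -0.06 m) or (x of blade_b in the frame of channel3 between -0.006 and 0.006 m and y of blade_b in the frame of channel3 between -0.005 and 0.005 m and z of blade_b in the frame of channel3 between -0.004 and 0.006 m and x of blade_b_fork in the frame of channel3 below -0.06 m) or (x of blade_b in the frame of channel4 between -0.006 and 0.006 m and y of blade_b in the frame of channel4 between -0.005 and 0.005 m and z of blade_b in the frame of channel4 between -0.004 and 0.006 m and x of blade_b_fork in the frame of channel4 below -0.06 m)) and ((x of blade_c in the frame of channel0 between -0.006 and 0.006 m and y of blade_c in the frame of channel0 between -0.005 and 0.005 m and z of blade_c in the frame of channel0 between -0.004 and 0.006 m and x of blade_c_fork in the frame of channel0 below -0.06 m) or (x of blade_c in the frame of channel1 between -0.006 and 0.006 m and y of blade_c in the frame of channel1 between -0.005 and 0.005 m and z of blade_c in the frame of channel1 between -0.004 and 0.006 m and x of blade_c_fork in the frame of channel1 below -0.06 m) or (x of blade_c in the frame of channel2 between -0.006 and 0.006 m and y of blade_c in the frame of channel2 between -0.005 and 0.005 m and z of blade_c in the frame of channel2 between -0.004 and 0.006 m and x of blade_c_fork in the frame of channel2 below -0.06 m) or (x of blade_c in the frame of channel3 between -0.006 and 0.006 m and y of blade_c in the frame of channel3 between -0.005 and 0.005 m and z of blade_c in the frame of channel3 between -0.004 and 0.006 m and x of blade_c_fork in the frame of channel3 below -0.06 m) or (x of blade_c in the frame of channel4 between -0.006 and 0.006 m and y of blade_c in the frame of channel4 between -0.005 and 0.005 m and z of blade_c in the frame of channel4 between -0.004 and 0.006 m and x of blade_c_fork in the frame of channel4 below -0.06 m)) and ((x of blade_d in the frame of channel0 between -0.006 and 0.006 m and y of blade_d in the frame of channel0 between -0.005 and 0.005 m and z of blade_d in the frame of channel0 between -0.004 and 0.006 m and x of blade_d_fork in the frame of channel0 below -0.06 m) or (x of blade_d in the frame of channel1 between -0.006 and 0.006 m and y of blade_d in the frame of channel1 between -0.005 and 0.005 m and z of blade_d in the frame of channel1 between -0.004 and 0.006 m and x of blade_d_fork in the frame of channel1 below -0.06 m) or (x of blade_d in the frame of channel2 between -0.006 and 0.006 m and y of blade_d in the frame of channel2 between -0.005 and 0.005 m and z of blade_d in the frame of channel2 between -0.004 and 0.006 m and x of blade_d_fork in the frame of channel2 below -0.06 m) or (x of blade_d in the frame of channel3 between -0.006 and 0.006 m and y of blade_d in the frame of channel3 between -0.005 and 0.005 m and z of blade_d in the frame of channel3 between -0.004 and 0.006 m and x of blade_d_fork in the frame of channel3 below -0.06 m) or (x of blade_d in the frame of channel4 between -0.006 and 0.006 m and y of blade_d in the frame of channel4 between -0.005 and 0.005 m and z of blade_d in the frame of channel4 between -0.004 and 0.006 m and x of blade_d_fork in the frame of channel4 below -0.06 m)) and ((x of blade_e in the frame of channel0 between -0.006 and 0.006 m and y of blade_e in the frame of channel0 between -0.005 and 0.005 m and z of blade_e in the frame of channel0 between -0.004 and 0.006 m and x of blade_e_fork in the frame of channel0 below -0.06 m) or (x of blade_e in the frame of channel1 between -0.006 and 0.006 m and y of blade_e in the frame of channel1 between -0.005 and 0.005 m and z of blade_e in the frame of channel1 between -0.004 and 0.006 m and x of blade_e_fork in the frame of channel1 below -0.06 m) or (x of blade_e in the frame of channel2 between -0.006 and 0.006 m and y of blade_e in the frame of channel2 between -0.005 and 0.005 m and z of blade_e in the frame of channel2 between -0.004 and 0.006 m and x of blade_e_fork in the frame of channel2 below -0.06 m) or (x of blade_e in the frame of channel3 between -0.006 and 0.006 m and y of blade_e in the frame of channel3 between -0.005 and 0.005 m and z of blade_e in the frame of channel3 between -0.004 and 0.006 m and x of blade_e_fork in the frame of channel3 below -0.06 m) or (x of blade_e in the frame of channel4 between -0.006 and 0.006 m and y of blade_e in the frame of channel4 between -0.005 and 0.005 m and z of blade_e in the frame of channel4 between -0.004 and 0.006 m and x of blade_e_fork in the frame of channel4 below -0.06 m)) and ((x of blade_f in the frame of channel0 between -0.006 and 0.006 m and y of blade_f in the frame of channel0 between -0.005 and 0.005 m and z of blade_f in the frame of channel0 between -0.004 and 0.006 m and x of blade_f_fork in the frame of channel0 below -0.06 m) or (x of blade_f in the frame of channel1 between -0.006 and 0.006 m and y of blade_f in the frame of channel1 between -0.005 and 0.005 m and z of blade_f in the frame of channel1 between -0.004 and 0.006 m and x of blade_f_fork in the frame of channel1 below -0.06 m) or (x of blade_f in the frame of channel2 between -0.006 and 0.006 m and y of blade_f in the frame of channel2 between -0.005 and 0.005 m and z of blade_f in the frame of channel2 between -0.004 and 0.006 m and x of blade_f_fork in the frame of channel2 below -0.06 m) or (x of blade_f in the frame of channel3 between -0.006 and 0.006 m and y of blade_f in the frame of channel3 between -0.005 and 0.005 m and z of blade_f in the frame of channel3 between -0.004 and 0.006 m and x of blade_f_fork in the frame of channel3 below -0.06 m) or (x of blade_f in the frame of channel4 between -0.006 and 0.006 m and y of blade_f in the frame of channel4 between -0.005 and 0.005 m and z of blade_f in the frame of channel4 between -0.004 and 0.006 m and x of blade_f_fork in the frame of channel4 below -0.06 m)) and value of joint keeper above 0.01 m), for 0.2 s.
3. the keeper is shut (value of joint keeper below 0.004 m), for 0.2 s.
At the end, for the whole second after the job is handed in: every blade present lies in a channel within 6 mm of home along it and 5 mm across it, 4 mm below to 6 mm above the floor, forked end out; keeper shut to within 4 mm; everything at rest (((x of blade_a in the frame of channel0 between -0.006 and 0.006 m and y of blade_a in the frame of channel0 between -0.005 and 0.005 m and z of blade_a in the frame of channel0 between -0.004 and 0.006 m and x of blade_a_fork in the frame of channel0 below -0.06 m) or (x of blade_a in the frame of channel1 between -0.006 and 0.006 m and y of blade_a in the frame of channel1 between -0.005 and 0.005 m and z of blade_a in the frame of channel1 between -0.004 and 0.006 m and x of blade_a_fork in the frame of channel1 below -0.06 m) or (x of blade_a in the frame of channel2 between -0.006 and 0.006 m and y of blade_a in the frame of channel2 between -0.005 and 0.005 m and z of blade_a in the frame of channel2 between -0.004 and 0.006 m and x of blade_a_fork in the frame of channel2 below -0.06 m) or (x of blade_a in the frame of channel3 between -0.006 and 0.006 m and y of blade_a in the frame of channel3 between -0.005 and 0.005 m and z of blade_a in the frame of channel3 between -0.004 and 0.006 m and x of blade_a_fork in the frame of channel3 below -0.06 m) or (x of blade_a in the frame of channel4 between -0.006 and 0.006 m and y of blade_a in the frame of channel4 between -0.005 and 0.005 m and z of blade_a in the frame of channel4 between -0.004 and 0.006 m and x of blade_a_fork in the frame of channel4 below -0.06 m)) and ((x of blade_b in the frame of channel0 between -0.006 and 0.006 m and y of blade_b in the frame of channel0 between -0.005 and 0.005 m and z of blade_b in the frame of channel0 between -0.004 and 0.006 m and x of blade_b_fork in the frame of channel0 below -0.06 m) or (x of blade_b in the frame of channel1 between -0.006 and 0.006 m and y of blade_b in the frame of channel1 between -0.005 and 0.005 m and z of blade_b in the frame of channel1 between -0.004 and 0.006 m and x of blade_b_fork in the frame of channel1 below -0.06 m) or (x of blade_b in the frame of channel2 between -0.006 and 0.006 m and y of blade_b in the frame of channel2 between -0.005 and 0.005 m and z of blade_b in the frame of channel2 between -0.004 and 0.006 m and x of blade_b_fork in the frame of channel2 below -0.06 m) or (x of blade_b in the frame of channel3 between -0.006 and 0.006 m and y of blade_b in the frame of channel3 between -0.005 and 0.005 m and z of blade_b in the frame of channel3 between -0.004 and 0.006 m and x of blade_b_fork in the frame of channel3 below -0.06 m) or (x of blade_b in the frame of channel4 between -0.006 and 0.006 m and y of blade_b in the frame of channel4 between -0.005 and 0.005 m and z of blade_b in the frame of channel4 between -0.004 and 0.006 m and x of blade_b_fork in the frame of channel4 below -0.06 m)) and ((x of blade_c in the frame of channel0 between -0.006 and 0.006 m and y of blade_c in the frame of channel0 between -0.005 and 0.005 m and z of blade_c in the frame of channel0 between -0.004 and 0.006 m and x of blade_c_fork in the frame of channel0 below -0.06 m) or (x of blade_c in the frame of channel1 between -0.006 and 0.006 m and y of blade_c in the frame of channel1 between -0.005 and 0.005 m and z of blade_c in the frame of channel1 between -0.004 and 0.006 m and x of blade_c_fork in the frame of channel1 below -0.06 m) or (x of blade_c in the frame of channel2 between -0.006 and 0.006 m and y of blade_c in the frame of channel2 between -0.005 and 0.005 m and z of blade_c in the frame of channel2 between -0.004 and 0.006 m and x of blade_c_fork in the frame of channel2 below -0.06 m) or (x of blade_c in the frame of channel3 between -0.006 and 0.006 m and y of blade_c in the frame of channel3 between -0.005 and 0.005 m and z of blade_c in the frame of channel3 between -0.004 and 0.006 m and x of blade_c_fork in the frame of channel3 below -0.06 m) or (x of blade_c in the frame of channel4 between -0.006 and 0.006 m and y of blade_c in the frame of channel4 between -0.005 and 0.005 m and z of blade_c in the frame of channel4 between -0.004 and 0.006 m and x of blade_c_fork in the frame of channel4 below -0.06 m)) and ((x of blade_d in the frame of channel0 between -0.006 and 0.006 m and y of blade_d in the frame of channel0 between -0.005 and 0.005 m and z of blade_d in the frame of channel0 between -0.004 and 0.006 m and x of blade_d_fork in the frame of channel0 below -0.06 m) or (x of blade_d in the frame of channel1 between -0.006 and 0.006 m and y of blade_d in the frame of channel1 between -0.005 and 0.005 m and z of blade_d in the frame of channel1 between -0.004 and 0.006 m and x of blade_d_fork in the frame of channel1 below -0.06 m) or (x of blade_d in the frame of channel2 between -0.006 and 0.006 m and y of blade_d in the frame of channel2 between -0.005 and 0.005 m and z of blade_d in the frame of channel2 between -0.004 and 0.006 m and x of blade_d_fork in the frame of channel2 below -0.06 m) or (x of blade_d in the frame of channel3 between -0.006 and 0.006 m and y of blade_d in the frame of channel3 between -0.005 and 0.005 m and z of blade_d in the frame of channel3 between -0.004 and 0.006 m and x of blade_d_fork in the frame of channel3 below -0.06 m) or (x of blade_d in the frame of channel4 between -0.006 and 0.006 m and y of blade_d in the frame of channel4 between -0.005 and 0.005 m and z of blade_d in the frame of channel4 between -0.004 and 0.006 m and x of blade_d_fork in the frame of channel4 below -0.06 m)) and ((x of blade_e in the frame of channel0 between -0.006 and 0.006 m and y of blade_e in the frame of channel0 between -0.005 and 0.005 m and z of blade_e in the frame of channel0 between -0.004 and 0.006 m and x of blade_e_fork in the frame of channel0 below -0.06 m) or (x of blade_e in the frame of channel1 between -0.006 and 0.006 m and y of blade_e in the frame of channel1 between -0.005 and 0.005 m and z of blade_e in the frame of channel1 between -0.004 and 0.006 m and x of blade_e_fork in the frame of channel1 below -0.06 m) or (x of blade_e in the frame of channel2 between -0.006 and 0.006 m and y of blade_e in the frame of channel2 between -0.005 and 0.005 m and z of blade_e in the frame of channel2 between -0.004 and 0.006 m and x of blade_e_fork in the frame of channel2 below -0.06 m) or (x of blade_e in the frame of channel3 between -0.006 and 0.006 m and y of blade_e in the frame of channel3 between -0.005 and 0.005 m and z of blade_e in the frame of channel3 between -0.004 and 0.006 m and x of blade_e_fork in the frame of channel3 below -0.06 m) or (x of blade_e in the frame of channel4 between -0.006 and 0.006 m and y of blade_e in the frame of channel4 between -0.005 and 0.005 m and z of blade_e in the frame of channel4 between -0.004 and 0.006 m and x of blade_e_fork in the frame of channel4 below -0.06 m)) and ((x of blade_f in the frame of channel0 between -0.006 and 0.006 m and y of blade_f in the frame of channel0 between -0.005 and 0.005 m and z of blade_f in the frame of channel0 between -0.004 and 0.006 m and x of blade_f_fork in the frame of channel0 below -0.06 m) or (x of blade_f in the frame of channel1 between -0.006 and 0.006 m and y of blade_f in the frame of channel1 between -0.005 and 0.005 m and z of blade_f in the frame of channel1 between -0.004 and 0.006 m and x of blade_f_fork in the frame of channel1 below -0.06 m) or (x of blade_f in the frame of channel2 between -0.006 and 0.006 m and y of blade_f in the frame of channel2 between -0.005 and 0.005 m and z of blade_f in the frame of channel2 between -0.004 and 0.006 m and x of blade_f_fork in the frame of channel2 below -0.06 m) or (x of blade_f in the frame of channel3 between -0.006 and 0.006 m and y of blade_f in the frame of channel3 between -0.005 and 0.005 m and z of blade_f in the frame of channel3 between -0.004 and 0.006 m and x of blade_f_fork in the frame of channel3 below -0.06 m) or (x of blade_f in the frame of channel4 between -0.006 and 0.006 m and y of blade_f in the frame of channel4 between -0.005 and 0.005 m and z of blade_f in the frame of channel4 between -0.004 and 0.006 m and x of blade_f_fork in the frame of channel4 below -0.06 m)) and value of joint keeper below 0.004 m and linear speed of each of blade_a, blade_b, blade_c, blade_d, blade_e, blade_f below 0.02 m/s); the robot touches nothing.
It fails at once if the blade whose fork already pointed out is moved more than 25 mm (distance of blade_d from where it was at the start of the episode above 0.025 m).
It fails at once if the tub is moved more than 40 mm (distance of tub from where it was at the start of the episode above 0.04 m).
It fails at once if the portion is moved more than 40 mm (distance of portion from where it was at the start of the episode above 0.04 m).
It fails at once if the date stamp is moved more than 40 mm (distance of date_stamp from where it was at the start of the episode above 0.04 m).
Of blade_a, blade_b, blade_c, blade_f, blade_e only 3 to 4 are there at a start; the rules pass over those that are not, and their reading is None.
At some moment in a run one of blade_e may be knocked a few centimetres aside while the robot is not near it.
Once in a run the grip may slacken for a moment while it holds something.
It also fails if it takes over 210 s, if anything falls off the work surface, if the arm or the gripper's body presses on something with over 40 N, if the wrist force passes 120 N, or if a joint passes its speed limit or range.

## Working session

There is one attempt and no reset: what is moved stays moved. The work goes in short steps, Python scripts to look and compute and a tool call to move; the robot and the scene stay as the last step left them, time stands still between calls to the robot, and variables do not carry over. Pictures are saved under pics/ and viewed, and the job is handed in when it is done.

Besides the shell and the picture viewer there is one more tool, called after "Emit:" by a JSON object that holds its "name" and its "arguments", one argument or row to a line. arm_command: Moves the arm, as the interface text tells. Its arguments: {"type":"object","properties":{"motion":{"type":"array"},"newtons":{"type":"number"}},"required":["motion"]}

```bash
ls; mkdir -p pics; python3 - <<'E'
from workcell import bot, viewer
import cv2
print(bot.get_obs()); print(bot.grip_depth)
for n in ["scene","top","wrist"]:
    print(n,viewer.calibration(n)); cv2.imwrite(f"pics/{n}0.png",viewer.camera(n))
E
```

```text
pics
{'time': 0.0, 'q': array([6.48575889e+01, 5.01128440e+00, 1.00332453e+01, 9.51008836e+01,
       1.39019723e-04, 8.99996320e+01]), 'qd': array([0.05627488, 0.01726338, 0.03818583, 0.05778119, 0.11941803,
       0.00930475]), 'joint_efforts': array([-2.90252494e-03, -5.20387995e+01,  4.64804614e+01,  1.61664840e-02,
       -1.12237722e-04,  3.47154625e-06]), 'ee_pos': array([0.23357295, 0.49766719, 0.23057049]), 'tcp_rot': array([-1.79921077e+02, -1.39526432e-04,  1.54857957e+02]), 'wrist_force': array([ 0.50532585, -0.78369526,  0.05711541]), 'torque': array([ 0.01817376, -0.02567498, -0.0192339 ]), 'opening': 0.08553925184751274}
0.0187
scene {'fx': 378.7724549240699, 'fy': 378.7724549240699, 'cx': 317.8805030214642, 'cy': 194.65172020805323, 'k1': 0.027528238429364388, 'T': array([[ 0.70009915, -0.53158165,  0.47674116, -0.06738133],
       [-0.71404398, -0.52263862,  0.46582193, -0.69534604],
       [ 0.00154096, -0.66653569, -0.74547153,  1.00808063],
       [ 0.        ,  0.        ,  0.        ,  1.        ]])}
top {'fx': 386.35270558900135, 'fy': 386.35270558900135, 'cx': 320.55638811556497, 'cy': 199.0777590659959, 'k1': -0.011431585252977623, 'T': array([[ 0.00796717, -0.99735425,  0.07225664,  0.43954012],
       [-0.99996475, -0.00775475,  0.00321993, -0.09416251],
       [-0.00265108, -0.07227975, -0.99738087,  1.48793526],
       [ 0.        ,  0.        ,  0.        ,  1.        ]])}
wrist {'fx': 307.02293405844864, 'fy': 307.02293405844864, 'cx': 325.48495292803665, 'cy': 197.70564982576454, 'k1': 0.01654488437339619, 'T': array([[ 0.42488801,  0.85577107,  0.29517124,  0.15795944],
       [ 0.90524509, -0.40122435, -0.13982256,  0.53339291],
       [-0.00122621,  0.32661124, -0.94515797,  0.37366658],
       [ 0.        ,  0.        ,  0.        ,  1.        ]])}
```

View pics/scene0.png

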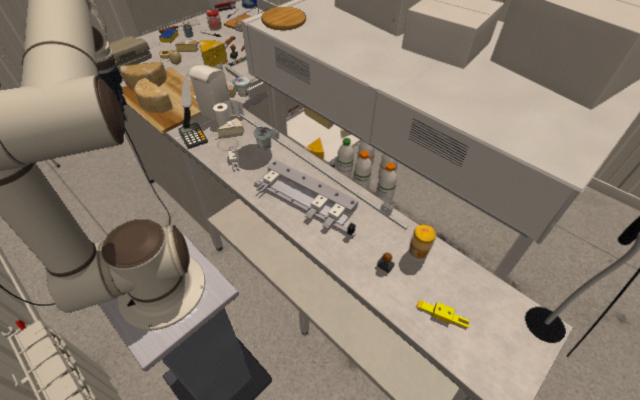

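View pics/top0.png

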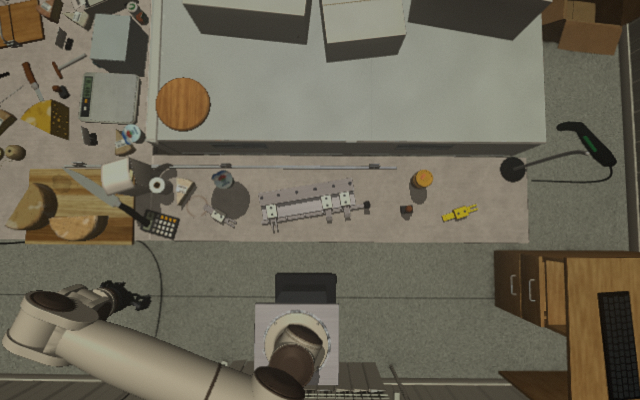

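View pics/wrist0.png

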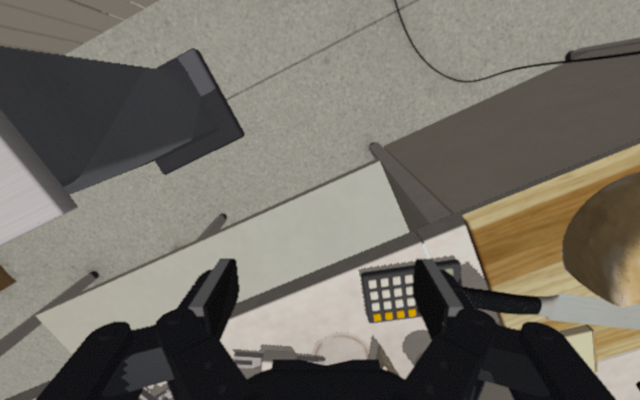

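```bash
python3 - <<'E'
import cv2
a=cv2.imread("pics/top0.png")[160:245,195:385]
cv2.imwrite("pics/topc.png",cv2.resize(a,None,fx=4.2,fy=4.2,interpolation=cv2.INTER_CUBIC))
a=cv2.imread("pics/scene0.png")[120:250,210:370]
cv2.imwrite("pics/scenec.png",cv2.resize(a,None,fx=4.5,fy=4.5,interpolation=cv2.INTER_CUBIC))
E
```

```text
(no output)
```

View pics/topc.png

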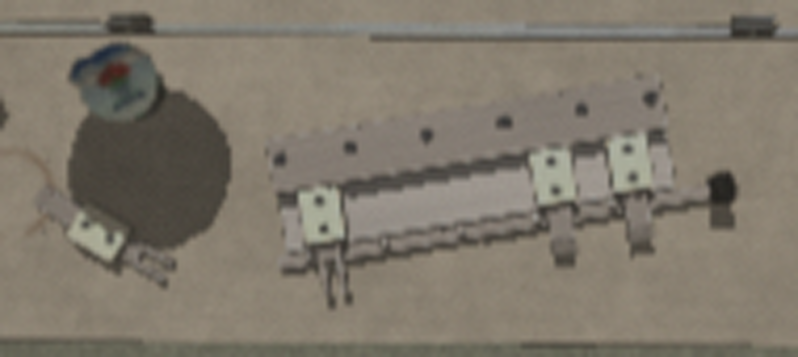

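View pics/scenec.png

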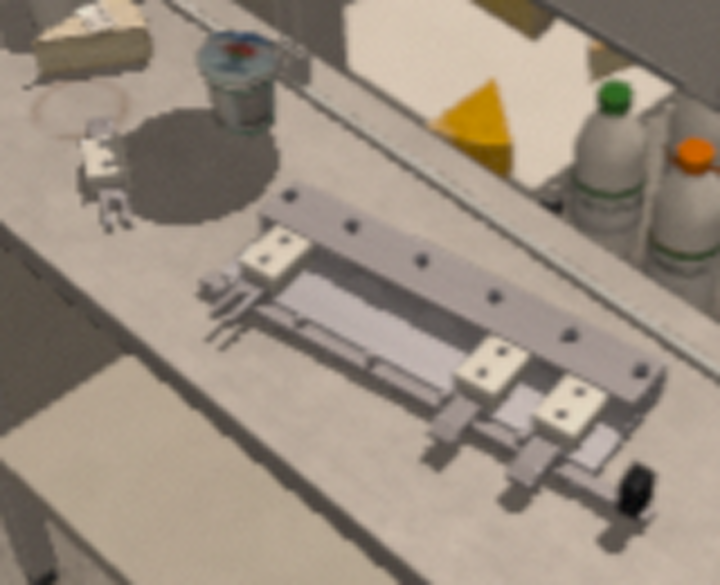

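```bash
cat > h.py <<'E'
import numpy as np, cv2
from workcell import bot, viewer
from scipy.spatial.transform import Rotation as R
def ray(c,uv):
    K=np.array([[c['fx'],0,c['cx']],[0,c['fy'],c['cy']],[0,0,1.]])
    d=(np.array(uv,float).reshape(-1,2)-[c['cx'],c['cy']])/[c['fx'],c['fy']]
    u=d.copy()
    for _ in range(20): u=d/(1+c['k1']*(u**2).sum(1,keepdims=True))
    return np.c_[u,np.ones(len(u))]@c['T'][:3,:3].T
def plane(c,uv,z):
    r=ray(c,uv); o=c['T'][:3,3]; z=np.broadcast_to(z,len(r))
    return o+r*((z-o[2])/r[:,2])[:,None]
def proj(c,P):
    P=np.array(P,float).reshape(-1,3); q=(P-c['T'][:3,3])@c['T'][:3,:3]
    s=q[:,:2]/q[:,2:]; s=s*(1+c['k1']*(s**2).sum(1,keepdims=True))
    return s*[c['fx'],c['fy']]+[c['cx'],c['cy']]
def shot(cam,name,crop=None,f=1):
    c=viewer.calibration(cam); im=viewer.camera(cam)
    np.save(f"pics/{name}_cal.npy",c,allow_pickle=True); cv2.imwrite(f"pics/{name}_raw.png",im)
    if crop: x0,y0,x1,y1=crop; im=im[y0:y1,x0:x1]
    cv2.imwrite(f"pics/{name}.png",cv2.resize(im,None,fx=f,fy=f,interpolation=cv2.INTER_CUBIC)); return c
def cal(name): return np.load(f"pics/{name}_cal.npy",allow_pickle=True).item()
def plan(pos,yaw,start=None,tilt=None):
    """rows (turn evenly) from current pose to pos / yaw, tool down"""
    o=bot.get_obs() if start is None else start
    p=np.array(o['ee_pos']);A=R.from_euler('xyz',o['tcp_rot'],degrees=True)
    B=R.from_euler('xyz',[180,0,yaw],degrees=True)
    rv=(A.inv()*B).as_rotvec(degrees=True); d=A.inv().apply(np.array(pos)-p)
    print("shift(60mm):",np.round(d/.06,3)," turn(6deg):",np.round(rv/6,3)," dyaw",round(rv[2],2))
def st():
    o=bot.get_obs(); print({k:np.round(o[k],4 if k!='tcp_rot' else 2) for k in('time','ee_pos','tcp_rot','wrist_force','opening','q')})
E
python3 - <<'E'
from h import *
c=viewer.calibration("top")
f=lambda l:np.array(l)/4.2+[195-.4,160-.4]
P=plane(c,f([[321,214],[553,176],[630,164]]),.04); print(P)
k=plane(c,f([[720,188]]),.048);print("knob",k)
ys=np.array([.14,-.07,-.14]); 
m=P.mean(0);d=((ys-ys.mean())[:,None]*(P-m)).sum(0);yaw=np.degrees(np.arctan2(d[1],d[0]))-90
cy=d[:2]/np.linalg.norm(d[:2]);print(yaw,np.linalg.norm(d)/((ys-ys.mean())**2).sum(), "origin",m[:2]-ys.mean()*cy)
E4=plane(c,f([[98,236],[45,195],[165,275]]),[.024,.008,.008]);print(E4)
E
```

```text
[[ 0.4998347   0.09596634  0.04      ]
 [ 0.53546584 -0.11100633  0.04      ]
 [ 0.54676061 -0.17981398  0.04      ]]
knob [[ 0.52540361 -0.2593925   0.048     ]]
9.682452395072062 0.9993159863348731 origin [ 0.52342934 -0.04195037]
[[0.47901494 0.29929606 0.024     ]
 [0.516535   0.35321426 0.008     ]
 [0.4444338  0.24146672 0.008     ]]
```

```bash
cat >> h.py <<'E'
def rows(pos,yaw,g,dy=None,maxmm=58):
    """interpolated rows. dy: total signed yaw change"""
    o=bot.get_obs(); p=np.array(o['ee_pos']);A=R.from_euler('xyz',o['tcp_rot'],degrees=True)
    B=R.from_euler('xyz',[180,0,yaw],degrees=True); rv=(A.inv()*B).as_rotvec(degrees=True)
    if dy is not None: rv=np.array([0,0,-dy])
    D=np.array(pos)-p; n=int(max(np.ceil(np.abs(rv).max()/6-1e-6),np.ceil(np.linalg.norm(D)*1000/maxmm),1))
    out=[]
    for i in range(n):
        Ai=A*R.from_rotvec(rv*i/n,degrees=True)
        out.append([g,[round(float(x),2)+0. for x in Ai.inv().apply(D/n)/.06],[round(float(x),2)+0. for x in rv/n/6]])
    print(n); 
    for i in range(0,n,12): print(str(out[i:i+12]).replace(' ',''))
O=np.array([.5234,-.0420]);YAW=9.68
def W(x,y,z=0):
    t=np.radians(YAW); return np.array([O[0]+x*np.cos(t)-y*np.sin(t),O[1]+x*np.sin(t)+y*np.cos(t),z])
E
python3 - <<'E'
from h import *
rows(W(-.06,-.02,.2),YAW,1)
E
```

```text
25
[[1,[-0.3,-0.28,0.02],[0.0,0.0,0.97]],[1,[-0.33,-0.25,0.02],[0.0,0.0,0.97]],[1,[-0.35,-0.21,0.02],[0.0,0.0,0.97]],[1,[-0.37,-0.17,0.02],[0.0,0.0,0.97]],[1,[-0.39,-0.14,0.02],[0.0,0.0,0.97]],[1,[-0.4,-0.1,0.02],[0.0,0.0,0.97]],[1,[-0.41,-0.05,0.02],[0.0,0.0,0.97]],[1,[-0.41,-0.01,0.02],[0.0,0.0,0.97]],[1,[-0.41,0.03,0.02],[0.0,0.0,0.97]],[1,[-0.4,0.07,0.02],[0.0,0.0,0.97]],[1,[-0.4,0.11,0.02],[0.0,0.0,0.97]],[1,[-0.38,0.15,0.02],[0.0,0.0,0.97]]]
[[1,[-0.37,0.19,0.02],[0.0,0.0,0.97]],[1,[-0.34,0.22,0.02],[0.0,0.0,0.97]],[1,[-0.32,0.26,0.02],[0.0,0.0,0.97]],[1,[-0.29,0.29,0.02],[0.0,0.0,0.97]],[1,[-0.26,0.32,0.02],[0.0,0.0,0.97]],[1,[-0.23,0.34,0.02],[0.0,0.0,0.97]],[1,[-0.19,0.36,0.02],[0.0,0.0,0.97]],[1,[-0.16,0.38,0.02],[0.0,0.0,0.97]],[1,[-0.12,0.39,0.02],[0.0,0.0,0.97]],[1,[-0.08,0.4,0.02],[0.0,0.0,0.97]],[1,[-0.03,0.41,0.02],[0.0,0.0,0.97]],[1,[0.01,0.41,0.02],[0.0,0.0,0.97]]]
[[1,[0.05,0.41,0.02],[0.0,0.0,0.97]]]
```

Emit:
{"name": "arm_command", "arguments": {
  "motion": [
    [1,[-0.3,-0.28,0],[0,0,0.97]],
    [1,[-0.33,-0.25,0],[0,0,0.97]],
    [1,[-0.35,-0.21,0],[0,0,0.97]],
    [1,[-0.37,-0.17,0],[0,0,0.97]],
    [1,[-0.39,-0.14,0],[0,0,0.97]],
    [1,[-0.4,-0.1,0],[0,0,0.97]],
    [1,[-0.41,-0.05,0],[0,0,0.97]],
    [1,[-0.41,-0.01,0],[0,0,0.97]],
    [1,[-0.41,0.03,0],[0,0,0.97]],
    [1,[-0.4,0.07,0],[0,0,0.97]],
    [1,[-0.4,0.11,0],[0,0,0.97]],
    [1,[-0.38,0.15,0],[0,0,0.97]]
  ]
}}

```text
time: 1.65
ee_pos: [0.3459, 0.2233, 0.2311]
tcp_rot: [-180.0, 0.0, 84.8]
wrist_force: [0.3, -0.2, -0.5]
opening: 0.0853
```

Emit:
{"name": "arm_command", "arguments": {
  "motion": [
    [1,[-0.37,0.19,0.04],[0,0,0.97]],
    [1,[-0.34,0.22,0.04],[0,0,0.97]],
    [1,[-0.32,0.26,0.04],[0,0,0.97]],
    [1,[-0.29,0.29,0.04],[0,0,0.97]],
    [1,[-0.26,0.32,0.04],[0,0,0.97]],
    [1,[-0.23,0.34,0.04],[0,0,0.97]],
    [1,[-0.19,0.36,0.04],[0,0,0.97]],
    [1,[-0.16,0.38,0.04],[0,0,0.97]],
    [1,[-0.12,0.39,0.04],[0,0,0.97]],
    [1,[-0.08,0.4,0.04],[0,0,0.97]],
    [1,[-0.03,0.41,0.04],[0,0,0.97]],
    [1,[0.01,0.41,0.04],[0,0,0.97]]
  ]
}}

```text
time: 3.15
ee_pos: [0.4571, -0.0503, 0.2022]
tcp_rot: [-180.0, 0.0, 15.0]
wrist_force: [0.0, -0.2, -0.5]
opening: 0.0855
```

Emit:
{"name": "arm_command", "arguments": {
  "motion": [
    [1,[0.05,0.41,0.02],[0,0,0.97]],
    [1,[0,0,0],[0,0,0]],
    [1,[0,0,0],[0,0,0]]
  ]
}}

```text
time: 3.52
ee_pos: [0.466, -0.0721, 0.2012]
tcp_rot: [-180.0, 0.0, 9.4]
wrist_force: [0.3, 0.4, -0.5]
opening: 0.0852
```

```bash
python3 - <<'E'
from h import *
st(); shot("wrist","w1")
E
```

```text
{'time': np.float64(3.525), 'ee_pos': array([ 0.466 , -0.0721,  0.2012]), 'tcp_rot': array([-1.7998e+02,  3.0000e-02,  9.4400e+00]), 'wrist_force': array([ 0.3141,  0.3995, -0.5135]), 'opening': np.float64(0.0852), 'q': array([-8.803400e+00, -6.231000e+00, -4.380500e+00,  9.188440e+01,
        1.280000e-02,  1.617602e+02])}
```

View pics/w1.png

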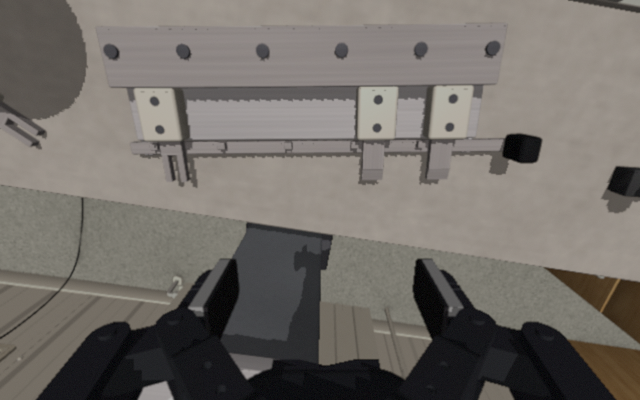

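```bash
python3 - <<'E'
import cv2
a=cv2.imread("pics/w1_raw.png")
cv2.imwrite("pics/w1a.png",cv2.resize(a[10:210,90:290],None,fx=3,fy=3,interpolation=cv2.INTER_CUBIC))
cv2.imwrite("pics/w1b.png",cv2.resize(a[10:210,340:560],None,fx=3,fy=3,interpolation=cv2.INTER_CUBIC))
E
```

```text
(no output)
```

View pics/w1a.png

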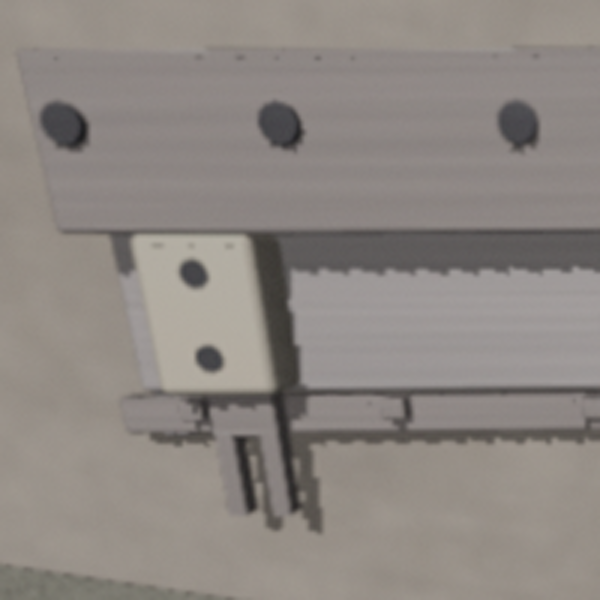

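View pics/w1b.png

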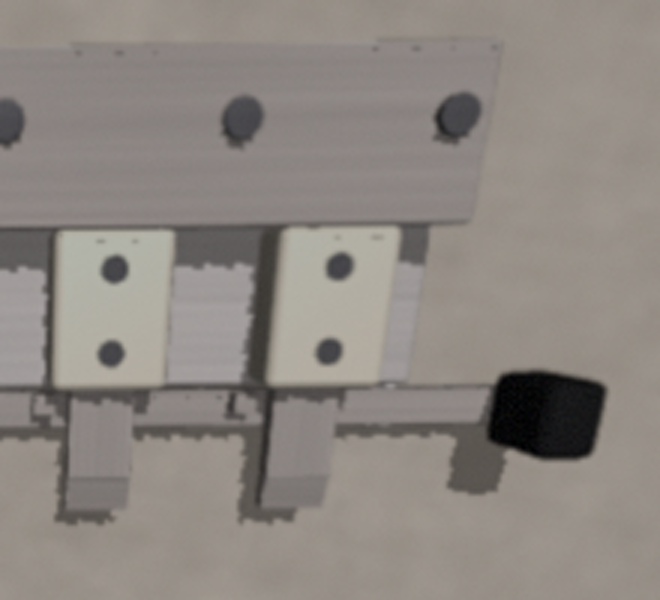

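```bash
python3 - <<'E'
from h import *
c=cal("w1")
a=[[60,231],[18,48],[132,235],[247,235],[278,390],[160,390]]; A=[[25,179,41],[75,179,41],[25,159,40],[25,121,40],[-25,121,40],[-25,159,40]]
b=[[470,222],[500,40],[56,231],[174,231],[163,386],[53,386],[282,228],[400,228],[383,384],[268,384]]
B=[[25,-179,41],[75,-179,41],[25,-51,40],[25,-89,40],[-25,-89,40],[-25,-51,40],[25,-121,40],[25,-159,40],[-25,-159,40],[-25,-121,40]]
uv=np.r_[np.array(a)/3+[90-.33,10-.33],np.array(b)/3+[340-.33,10-.33]]; M=np.array(A+B)/1000
P=plane(c,uv,M[:,2])
from scipy.optimize import least_squares
def f(v):
    t=v[2];return (np.c_[v[0]+M[:,0]*np.cos(t)-M[:,1]*np.sin(t),v[1]+M[:,0]*np.sin(t)+M[:,1]*np.cos(t)]-P[:,:2]).ravel()
r=least_squares(f,[.52,-.04,.17]);print(r.x,np.degrees(r.x[2]));print(np.round(r.fun.reshape(-1,2)*1000,1))
k=plane(c,np.array([[571,418]])/3+[339.67,9.67],.048)[0];t=r.x[2];d=k[:2]-r.x[:2]
print(k,"knob carrier",d@[np.cos(t),np.sin(t)],d@[-np.sin(t),np.cos(t)])
E
```

```text
[ 0.52630861 -0.04167399  0.17252654] 9.885042866611233
[[-0.3  1. ]
 [ 0.4  1.3]
 [ 0.7  2.2]
 [ 1.3 -0.5]
 [-1.5  0.8]
 [-1.6  0.6]
 [ 0.1 -1.1]
 [ 1.2 -1.2]
 [ 0.9  0.4]
 [ 1.5 -1. ]
 [-0.9 -1.7]
 [-1.5  0.3]
 [ 0.8  0.1]
 [ 1.6 -1.5]
 [-1.1 -0.2]
 [-1.6  0.4]]
[ 0.5297528  -0.26098507  0.048     ] knob carrier -0.03425649674391681 -0.21664649763336177
```

```bash
sed -i 's/^O=.*/O=np.array([.525,-.0418]);YAW=9.8/' h.py; python3 - <<'E'
from h import *
rows(W(-.0355,-.216,.10),YAW,.6)
E
```

```text
4
[[0.6,[0.12,0.82,0.42],[0.0,0.0,-0.01]],[0.6,[0.12,0.82,0.42],[0.0,0.0,-0.01]],[0.6,[0.12,0.82,0.42],[0.0,0.0,-0.01]],[0.6,[0.12,0.82,0.42],[0.0,0.0,-0.01]]]
```

Emit:
{"name": "arm_command", "arguments": {
  "motion": [
    [0.6,[0.12,0.82,0.42],[0,0,0]],
    [0.6,[0.12,0.82,0.42],[0,0,0]],
    [0.6,[0.12,0.82,0.42],[0,0,0]],
    [0.6,[0.12,0.82,0.42],[0,0,-0.06]],
    [0.6,[0,0,0],[0,0,0]],
    [0.6,[0,0,0],[0,0,0]]
  ]
}}

```text
time: 4.32
ee_pos: [0.5266, -0.2611, 0.1007]
tcp_rot: [-180.0, 0.0, 9.8]
wrist_force: [-0.3, 0.1, 0.4]
opening: 0.0515
```

```bash
python3 - <<'E'
from h import *
st(); rows(W(-.0355,-.216,.026),YAW,.6); shot("wrist","w2")
E
```

```text
{'time': np.float64(4.325), 'ee_pos': array([ 0.5266, -0.2611,  0.1007]), 'tcp_rot': array([-1.7997e+02,  1.0000e-02,  9.7700e+00]), 'wrist_force': array([-0.2914,  0.1043,  0.4329]), 'opening': np.float64(0.0515), 'q': array([-2.638350e+01,  9.567200e+00,  7.067000e-01,  8.116460e+01,
        1.480000e-02,  1.438479e+02])}
2
[[0.6,[0.0,0.0,0.62],[0.0,0.0,0.0]],[0.6,[0.0,0.0,0.62],[0.0,0.0,0.0]]]
```

View pics/w2.png

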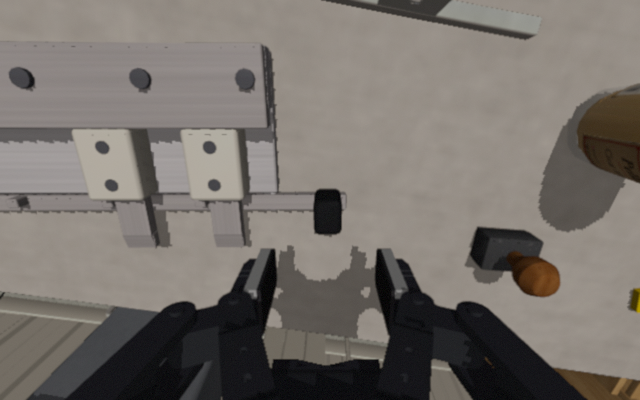

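Emit:
{"name": "arm_command", "arguments": {
  "motion": [
    [0.6,[0,0,0.62],[0,0,0]],
    [0.6,[0,0,0.62],[0,0,0]],
    [0,[0,0,0],[0,0,0]],
    [0,[0,0,0],[0,0,0]],
    [0,[0,0,0],[0,0,0]],
    [0,[0,0,0],[0,0,0]]
  ],
  "newtons": 30
}}

```text
time: 5.12
ee_pos: [0.5274, -0.2621, 0.028]
tcp_rot: [179.9, -0.1, 9.7]
wrist_force: [-3.7, 1.3, 7.4]
opening: 0.0191
```

Emit:
{"name": "arm_command", "arguments": {
  "motion": [
    [0,[0,-0.08,0],[0,0,0]],
    [0,[0,-0.08,0],[0,0,0]],
    [0,[0,-0.08,0],[0,0,0]],
    [0,[0,-0.08,0],[0,0,0]],
    [0,[0,0,0],[0,0,0]]
  ]
}}

```text
time: 5.75
ee_pos: [0.5246, -0.2464, 0.0281]
tcp_rot: [179.6, -0.1, 9.6]
wrist_force: [0.0, -15.7, 0.8]
opening: 0.0193
```

```bash
python3 - <<'E'
from h import *
st(); shot("wrist","w3")
E
```

```text
{'time': np.float64(5.75), 'ee_pos': array([ 0.5246, -0.2464,  0.0281]), 'tcp_rot': array([ 1.7956e+02, -1.1000e-01,  9.6200e+00]), 'wrist_force': array([  0.0476, -15.6628,   0.7922]), 'opening': np.float64(0.0193), 'q': array([-25.0081,   9.6282,  -7.336 ,  72.6931,  -0.2975, 145.37  ])}
```

View pics/w3.png

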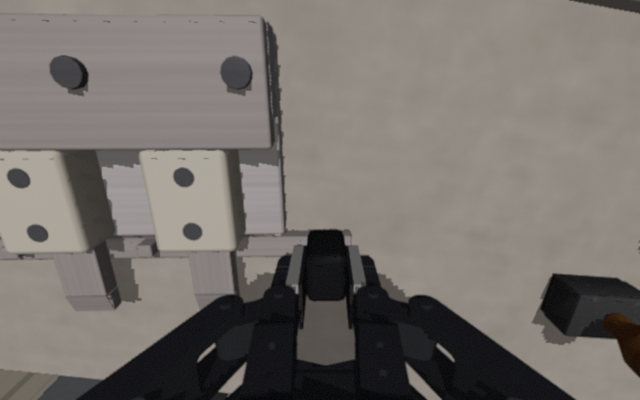

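Emit:
{"name": "arm_command", "arguments": {
  "motion": [
    [0.5,[0,0,0],[0,0,0]],
    [0.5,[0,0,0],[0,0,0]],
    [0.5,[0,0,-0.6],[0,0,0]],
    [0.5,[0,0,-0.6],[0,0,0]],
    [0.5,[0,0,-0.6],[0,0,0]],
    [0.6,[0,0,-0.4],[0,0,0]],
    [0.6,[0,0,0],[0,0,0]]
  ]
}}

```text
time: 6.68
ee_pos: [0.5244, -0.2432, 0.1602]
tcp_rot: [179.9, -0.2, 9.7]
wrist_force: [-0.5, -1.0, -0.8]
opening: 0.051
```

```bash
python3 - <<'E'
from h import *
st(); shot("wrist","w4")
E
```

```text
{'time': np.float64(6.675), 'ee_pos': array([ 0.5244, -0.2432,  0.1602]), 'tcp_rot': array([179.89,  -0.18,   9.73]), 'wrist_force': array([-0.54  , -0.9939, -0.7633]), 'opening': np.float64(0.051), 'q': array([-2.488530e+01,  7.744300e+00,  5.225600e+00,  8.727140e+01,
        9.800000e-03,  1.453812e+02])}
```

View pics/w4.png

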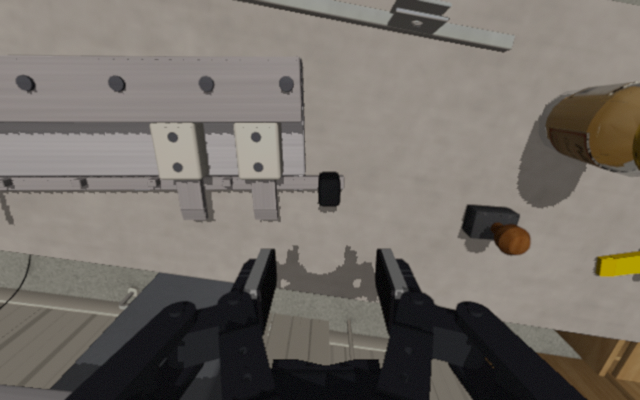

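```bash
python3 - <<'E'
from h import *
c=cal("w4")
im=cv2.imread("pics/w4_raw.png")[160:225,140:360]
cv2.imwrite("pics/w4z.png",cv2.resize(im,None,fx=3.6,fy=3.6,interpolation=cv2.INTER_CUBIC))
for y in(-.216,-.198): print(proj(c,[W(-.0355+a,y+b,.048) for a,b in((0,0),(.013,.01),(-.013,.01),(.013,-.01),(-.013,-.01))]).round(1).tolist())
print(proj(c,[W(-.0355,-.105+b,.023) for b in (-.004,.004)]).round(1))
print(proj(c,[W(-.025,-.14+b,.04) for b in (-.019,.019)]).round(1))
E
```

```text
[[344.9, 195.1], [333.6, 180.9], [333.4, 209.0], [356.8, 180.8], [355.8, 209.0]]
[[324.4, 195.2], [312.7, 180.9], [313.2, 209.1], [335.9, 180.9], [335.6, 209.0]]
[[230.9 187.1]
 [222.4 187.1]]
[[280.5 181.2]
 [237.7 181.3]]
```

View pics/w4z.png

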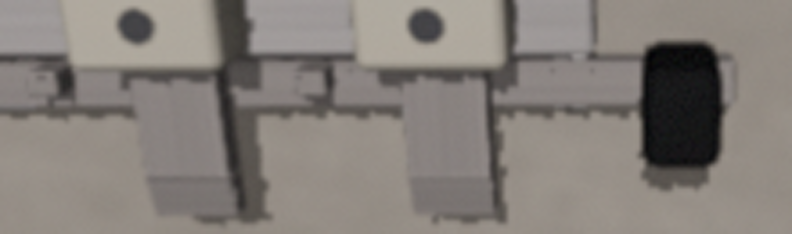

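```bash
python3 - <<'E'
from h import *
rows(W(0,-.14,.1),YAW,.6)
E
```

```text
2
[[0.6,[0.29,-0.48,0.49],[0.0,-0.01,-0.01]],[0.6,[0.29,-0.48,0.49],[0.0,-0.01,-0.01]]]
```

Emit:
{"name": "arm_command", "arguments": {
  "motion": [
    [0.6,[0.29,-0.48,0.49],[0,-0.02,-0.01]],
    [0.6,[0.29,-0.48,0.49],[0,-0.02,0]],
    [0.6,[0,0,0],[0,0,0]],
    [0.6,[0,0,0],[0,0,0]]
  ]
}}

```text
time: 7.22
ee_pos: [0.5476, -0.1805, 0.0989]
tcp_rot: [-180.0, 0.3, 9.8]
wrist_force: [0.5, -0.3, -0.1]
opening: 0.051
```

```bash
python3 - <<'E'
from h import *
st(); rows(W(0,-.14,.027),YAW,.6); shot("wrist","w5")
E
```

```text
{'time': np.float64(7.225), 'ee_pos': array([ 0.5476, -0.1805,  0.0989]), 'tcp_rot': array([-179.99,    0.29,    9.8 ]), 'wrist_force': array([ 0.4912, -0.3239, -0.0568]), 'opening': np.float64(0.051), 'q': array([-1.817930e+01,  8.300200e+00, -9.237000e-01,  8.103660e+01,
       -1.246000e-01,  1.520185e+02])}
2
[[0.6,[0.01,0.0,0.6],[0.0,0.02,0.0]],[0.6,[0.01,0.0,0.6],[0.0,0.02,0.0]]]
```

View pics/w5.png

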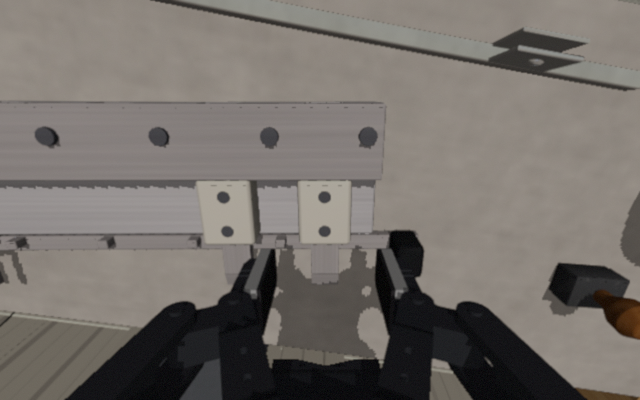

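Emit:
{"name": "arm_command", "arguments": {
  "motion": [
    [0.6,[0.01,0,0.6],[0,0.02,0]],
    [0.6,[0.01,0,0.6],[0,0.02,0]],
    [0.6,[0,0,0],[0,0,0]],
    [0.3,[0,0,0],[0,0,0]],
    [0.3,[0,0,0],[0,0,0]],
    [0.3,[0,0,0],[0,0,0]],
    [0.3,[0,0,0],[0,0,0]]
  ],
  "newtons": 60
}}

```text
time: 8.15
ee_pos: [0.5492, -0.1809, 0.0292]
tcp_rot: [179.9, -0.1, 9.8]
wrist_force: [-6.2, -1.6, 6.3]
opening: 0.0363
```

Emit:
{"name": "arm_command", "arguments": {
  "motion": [
    [0.3,[-0.1,0,0],[0,0,0]],
    [0.3,[-0.2,0,0],[0,0,0]],
    [0.3,[-0.2,0,0],[0,0,0]],
    [0.3,[-0.2,0,0],[0,0,0]],
    [0.3,[-0.2,0,0],[0,0,0]],
    [0.3,[-0.1,0,0],[0,0,0]],
    [0.3,[0,0,0],[0,0,0]]
  ]
}}

```text
time: 9.02
ee_pos: [0.4895, -0.1907, 0.0282]
tcp_rot: [180.0, -0.1, 9.8]
wrist_force: [-0.6, 0.5, 8.5]
opening: 0.0359
```

```bash
python3 - <<'E'
from h import *
st(); shot("wrist","w6")
E
```

```text
{'time': np.float64(9.025), 'ee_pos': array([ 0.4895, -0.1907,  0.0282]), 'tcp_rot': array([ 1.7996e+02, -6.0000e-02,  9.7500e+00]), 'wrist_force': array([-0.6258,  0.4566,  8.4969]), 'opening': np.float64(0.0359), 'q': array([-2.12850e+01,  2.63290e+00, -1.49383e+01,  7.23587e+01,
       -7.50000e-03,  1.48962e+02])}
```

View pics/w6.png

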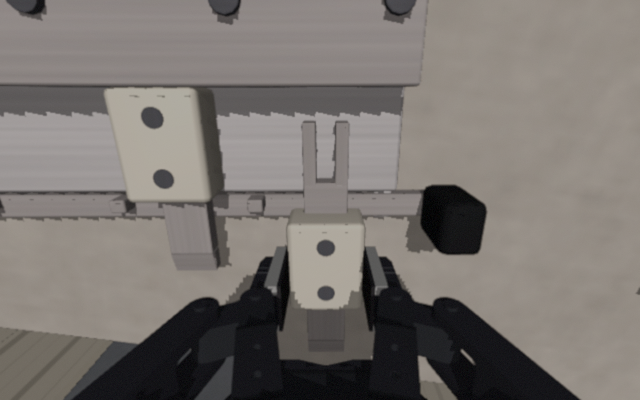

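Emit:
{"name": "arm_command", "arguments": {
  "motion": [
    [0.3,[0,0,-0.4],[0,0,0]],
    [0.3,[0,0,-0.6],[0,0,0]],
    [0.3,[0,0,-0.2],[0,0,-1]],
    [0.3,[0,0,0],[0,0,-1]],
    [0.3,[0,0,0],[0,0,-1]],
    [0.3,[0,0,0],[0,0,-1]],
    [0.3,[0,0,0],[0,0,-1]],
    [0.3,[0,0,0],[0,0,-1]],
    [0.3,[0,0,0],[0,0,-1]],
    [0.3,[0,0,0],[0,0,-1]],
    [0.3,[0,0,0],[0,0,-1]],
    [0.3,[0,0,0],[0,0,-1]]
  ]
}}

```text
time: 10.58
ee_pos: [0.4883, -0.1902, 0.0981]
tcp_rot: [-179.8, 0.0, 70.0]
wrist_force: [0.3, 0.3, -2.6]
opening: 0.036
```

Emit:
{"name": "arm_command", "arguments": {
  "motion": [
    [0.3,[0,0,0],[0,0,-1]],
    [0.3,[0,0,0],[0,0,-1]],
    [0.3,[0,0,0],[0,0,-1]],
    [0.3,[0,0,0],[0,0,-1]],
    [0.3,[0,0,0],[0,0,-1]],
    [0.3,[0,0,0],[0,0,-1]],
    [0.3,[0,0,0],[0,0,-1]],
    [0.3,[0,0,0],[0,0,-1]],
    [0.3,[0,0,0],[0,0,-1]],
    [0.3,[0,0,0],[0,0,-1]],
    [0.3,[0,0,0],[0,0,-1]],
    [0.3,[0,0,0],[0,0,-1]]
  ]
}}

```text
time: 12.08
ee_pos: [0.4883, -0.1902, 0.0981]
tcp_rot: [-179.9, -0.2, 142.0]
wrist_force: [-0.3, 0.2, -1.8]
opening: 0.0359
```

Emit:
{"name": "arm_command", "arguments": {
  "motion": [
    [0.3,[0,0,0],[0,0,-1]],
    [0.3,[0,0,0],[0,0,-1]],
    [0.3,[0,0,0],[0,0,-1]],
    [0.3,[0,0,0],[0,0,-1]],
    [0.3,[0,0,0],[0,0,-1]],
    [0.3,[0,0,0],[0,0,-1]],
    [0.3,[0,0,0],[0,0,-1]],
    [0.3,[0,0,0],[0,0,-1]],
    [0.3,[0,0,0],[0,0,0]],
    [0.3,[0,0,0],[0,0,0]]
  ]
}}

```text
time: 13.32
ee_pos: [0.4891, -0.1903, 0.0987]
tcp_rot: [180.0, -0.1, -170.4]
wrist_force: [0.2, -0.6, -2.4]
opening: 0.036
```

```bash
python3 - <<'E'
from h import *
st(); rows(W(-.06,-.14,.08),YAW-180,.3); shot("wrist","w7")
E
```

```text
{'time': np.float64(13.325), 'ee_pos': array([ 0.4891, -0.1903,  0.0987]), 'tcp_rot': array([ 1.7997e+02, -7.0000e-02, -1.7036e+02]), 'wrist_force': array([ 0.2356, -0.5861, -2.3697]), 'opening': np.float64(0.036), 'q': array([-2.12558e+01,  1.09090e+00, -8.63090e+00,  8.03549e+01,
       -1.02000e-02, -3.08989e+01])}
1
[[0.3,[-0.01,0.0,0.31],[0.01,-0.01,-0.03]]]
```

View pics/w7.png

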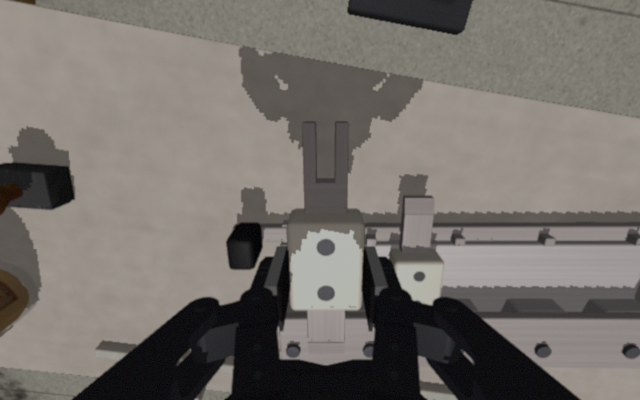

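```bash
python3 - <<'E'
from h import *
rows(W(-.060,-.141,.031),YAW-180,.3,maxmm=25)
E
```

```text
3
[[0.3,[0.0,0.0,0.38],[0.0,0.0,-0.01]],[0.3,[0.0,0.0,0.38],[0.0,0.0,-0.01]],[0.3,[0.0,0.0,0.38],[0.0,0.0,-0.01]]]
```

Emit:
{"name": "arm_command", "arguments": {
  "motion": [
    [0.3,[0,0,0.38],[0,0,-0.01]],
    [0.3,[0,0,0.38],[0,0,-0.01]],
    [0.3,[0,0,0.38],[0,0,-0.01]],
    [0.3,[0,0,0],[0,0,0]],
    [0.3,[0,0,0],[0,0,0]]
  ]
}}

```text
time: 14.0
ee_pos: [0.4899, -0.1904, 0.0316]
tcp_rot: [-180.0, 0.0, -170.1]
wrist_force: [0.7, -0.1, -2.2]
opening: 0.0358
```

```bash
python3 - <<'E'
from h import *
st(); rows(W(0,-.141,.030),YAW-180,.3,maxmm=10); shot("wrist","w8")
E
```

```text
{'time': np.float64(14.0), 'ee_pos': array([ 0.4899, -0.1904,  0.0316]), 'tcp_rot': array([-1.7999e+02,  1.0000e-02, -1.7007e+02]), 'wrist_force': array([ 0.6609, -0.1067, -2.16  ]), 'opening': np.float64(0.0358), 'q': array([-2.12433e+01,  2.61260e+00, -1.45695e+01,  7.28023e+01,
       -2.00000e-04, -3.11719e+01])}
6
[[0.3,[-0.17,0.0,0.0],[0.0,0.0,0.0]],[0.3,[-0.17,0.0,0.0],[0.0,0.0,0.0]],[0.3,[-0.17,0.0,0.0],[0.0,0.0,0.0]],[0.3,[-0.17,0.0,0.0],[0.0,0.0,0.0]],[0.3,[-0.17,0.0,0.0],[0.0,0.0,0.0]],[0.3,[-0.17,0.0,0.0],[0.0,0.0,0.0]]]
```

View pics/w8.png

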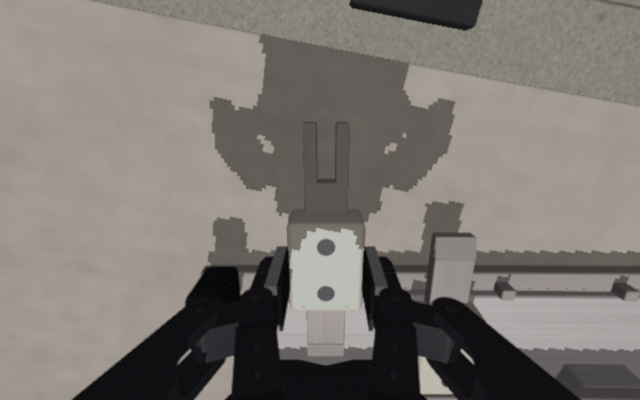

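Emit:
{"name": "arm_command", "arguments": {
  "motion": [
    [0.3,[-0.17,0,0.01],[0,0,0]],
    [0.3,[-0.17,0,0.01],[0,0,0]],
    [0.3,[-0.17,0,0],[0,0,0]],
    [0.3,[0,0,0],[0,0,0]]
  ]
}}

```text
time: 14.55
ee_pos: [0.5207, -0.1848, 0.0295]
tcp_rot: [180.0, -0.0, -170.0]
wrist_force: [0.2, 0.2, -1.9]
opening: 0.0362
```

Emit:
{"name": "arm_command", "arguments": {
  "motion": [
    [0.3,[-0.17,0,0.01],[0,0,0]],
    [0.3,[-0.17,0,0],[0,0,0]],
    [0.3,[-0.1,0,0],[0,0,0]],
    [0.3,[0,0,0],[0,0,0]]
  ]
}}

```text
time: 15.05
ee_pos: [0.5469, -0.1804, 0.0295]
tcp_rot: [-180.0, 0.1, -170.0]
wrist_force: [2.6, 0.4, 1.8]
opening: 0.036
```

Emit:
{"name": "arm_command", "arguments": {
  "motion": [
    [0.3,[-0.05,0,0],[0,0,0]],
    [0.3,[0,0,0],[0,0,0]]
  ]
}}

```text
time: 15.3
ee_pos: [0.5488, -0.1801, 0.0292]
tcp_rot: [-180.0, -0.0, -170.0]
wrist_force: [-1.6, -0.2, 3.3]
opening: 0.0363
```

Emit:
{"name": "arm_command", "arguments": {
  "motion": [
    [0.3,[-0.04,0,0],[0,0,0]],
    [0.3,[0,0,0],[0,0,0]]
  ]
}}

```text
time: 15.55
ee_pos: [0.5502, -0.1798, 0.0291]
tcp_rot: [-180.0, -0.1, -170.1]
wrist_force: [-7.0, -1.0, 7.5]
opening: 0.0363
```

Emit:
{"name": "arm_command", "arguments": {
  "motion": [
    [0.3,[-0.04,0,0],[0,0,0]],
    [0.3,[0,0,0],[0,0,0]]
  ]
}}

```text
time: 15.8
ee_pos: [0.5502, -0.1798, 0.0291]
tcp_rot: [-180.0, -0.4, -170.1]
wrist_force: [-20.7, -3.7, 13.9]
opening: 0.036
```

```bash
python3 - <<'E'
from h import *
st(); shot("wrist","w9")
E
```

```text
{'time': np.float64(15.8), 'ee_pos': array([ 0.5502, -0.1798,  0.0291]), 'tcp_rot': array([-180.  ,   -0.39, -170.11]), 'wrist_force': array([-20.7041,  -3.69  ,  13.9423]), 'opening': np.float64(0.036), 'q': array([-18.0049,  10.1793,  -6.5877,  73.5737,  -0.1819, -27.8992])}
```

View pics/w9.png

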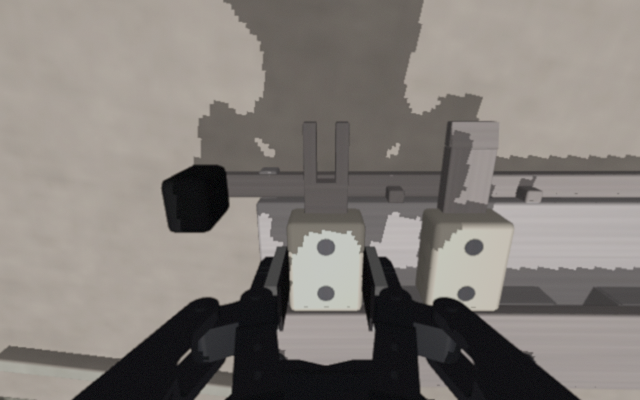

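Emit:
{"name": "arm_command", "arguments": {
  "motion": [
    [0.3,[0.03,0,0],[0,0,0]],
    [0.6,[0,0,0],[0,0,0]],
    [0.6,[0,0,0],[0,0,0]],
    [0.6,[0,0,-0.5],[0,0,0]],
    [0.6,[0,0,-0.7],[0,0,0]],
    [0.6,[0,0.5,0],[0,0,0]],
    [0.6,[0,0.67,0],[0,0,0]],
    [0.6,[0,0,0],[0,0,0]]
  ]
}}

```text
time: 16.85
ee_pos: [0.5397, -0.1084, 0.1013]
tcp_rot: [180.0, 0.0, -169.9]
wrist_force: [-0.2, -0.4, -0.5]
opening: 0.051
```

```bash
python3 - <<'E'
from h import *
st(); rows(W(0,-.0703,.027),YAW-180,.6); shot("wrist","w10")
E
```

```text
{'time': np.float64(16.85), 'ee_pos': array([ 0.5397, -0.1084,  0.1013]), 'tcp_rot': array([ 1.7998e+02,  4.0000e-02, -1.6989e+02]), 'wrist_force': array([-0.1706, -0.3635, -0.5314]), 'opening': np.float64(0.051), 'q': array([-1.13672e+01,  4.42900e+00, -4.87870e+00,  8.06588e+01,
        2.94000e-02, -2.14769e+01])}
2
[[0.6,[0.03,-0.02,0.62],[0.0,0.0,0.03]],[0.6,[0.03,-0.02,0.62],[0.0,0.0,0.03]]]
```

View pics/w10.png

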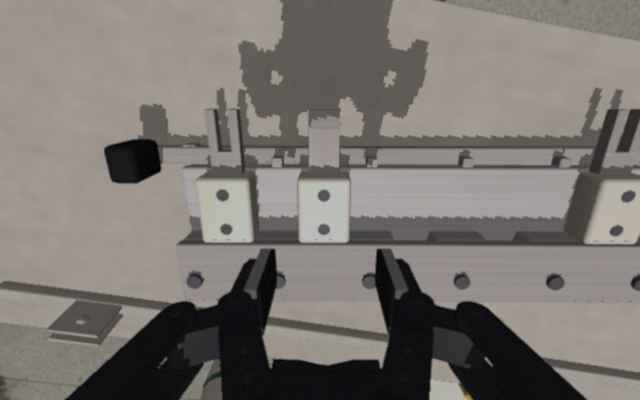

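Emit:
{"name": "arm_command", "arguments": {
  "motion": [
    [0.6,[0.02,-0.01,0.62],[0,0,0.03]],
    [0.6,[0.02,0,0.62],[0,0,0.02]],
    [0.6,[0,0,0],[0,0,0]],
    [0.3,[0,0,0],[0,0,0]],
    [0.3,[0,0,0],[0,0,0]],
    [0.3,[0,0,0],[0,0,0]],
    [0.3,[0,0,0],[0,0,0]]
  ]
}}

```text
time: 17.77
ee_pos: [0.5378, -0.1118, 0.028]
tcp_rot: [-179.9, 0.1, -170.4]
wrist_force: [-4.8, -2.1, 5.2]
opening: 0.0363
```

Emit:
{"name": "arm_command", "arguments": {
  "motion": [
    [0.3,[0.1,0,0],[0,0,0]],
    [0.3,[0.2,0,0],[0,0,0]],
    [0.3,[0.2,0,0],[0,0,0]],
    [0.3,[0.2,0,0],[0,0,0]],
    [0.3,[0.2,0,0],[0,0,0]],
    [0.3,[0.1,0,0],[0,0,0]],
    [0.3,[0,0,0],[0,0,0]]
  ]
}}

```text
time: 18.65
ee_pos: [0.4775, -0.1216, 0.0271]
tcp_rot: [-180.0, -0.0, -170.4]
wrist_force: [-2.2, -0.4, 8.8]
opening: 0.0364
```

```bash
python3 - <<'E'
from h import *
st(); shot("wrist","w11")
E
```

```text
{'time': np.float64(18.65), 'ee_pos': array([ 0.4775, -0.1216,  0.0271]), 'tcp_rot': array([-1.7998e+02, -1.0000e-02, -1.7036e+02]), 'wrist_force': array([-2.2439, -0.39  ,  8.7915]), 'opening': np.float64(0.0364), 'q': array([-1.42831e+01, -1.70150e+00, -1.94206e+01,  7.22789e+01,
       -1.78000e-02, -2.39194e+01])}
```

View pics/w11.png

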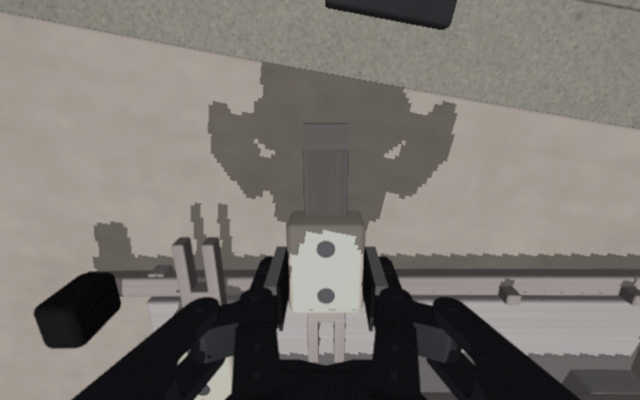

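Emit:
{"name": "arm_command", "arguments": {
  "motion": [
    [0.3,[0,0,-0.4],[0,0,0]],
    [0.3,[0,0,-0.6],[0,0,0]],
    [0.3,[0,0,-0.2],[0,0,1]],
    [0.3,[0,0,0],[0,0,1]],
    [0.3,[0,0,0],[0,0,1]],
    [0.3,[0,0,0],[0,0,1]],
    [0.3,[0,0,0],[0,0,1]],
    [0.3,[0,0,0],[0,0,1]],
    [0.3,[0,0,0],[0,0,1]],
    [0.3,[0,0,0],[0,0,1]],
    [0.3,[0,0,0],[0,0,1]],
    [0.3,[0,0,0],[0,0,1]]
  ]
}}

```text
time: 20.2
ee_pos: [0.4766, -0.1213, 0.0973]
tcp_rot: [-179.9, -0.2, 129.5]
wrist_force: [0.1, -1.4, -2.1]
opening: 0.0363
```

Emit:
{"name": "arm_command", "arguments": {
  "motion": [
    [0.3,[0,0,0],[0,0,1]],
    [0.3,[0,0,0],[0,0,1]],
    [0.3,[0,0,0],[0,0,1]],
    [0.3,[0,0,0],[0,0,1]],
    [0.3,[0,0,0],[0,0,1]],
    [0.3,[0,0,0],[0,0,1]],
    [0.3,[0,0,0],[0,0,1]],
    [0.3,[0,0,0],[0,0,1]],
    [0.3,[0,0,0],[0,0,1]],
    [0.3,[0,0,0],[0,0,1]],
    [0.3,[0,0,0],[0,0,1]],
    [0.3,[0,0,0],[0,0,1]]
  ]
}}

```text
time: 21.7
ee_pos: [0.4766, -0.1213, 0.0973]
tcp_rot: [-179.8, 0.1, 57.4]
wrist_force: [-0.1, 0.1, -2.5]
opening: 0.0364
```

Emit:
{"name": "arm_command", "arguments": {
  "motion": [
    [0.3,[0,0,0],[0,0,1]],
    [0.3,[0,0,0],[0,0,1]],
    [0.3,[0,0,0],[0,0,1]],
    [0.3,[0,0,0],[0,0,1]],
    [0.3,[0,0,0],[0,0,1]],
    [0.3,[0,0,0],[0,0,1]],
    [0.3,[0,0,0],[0,0,1]],
    [0.3,[0,0,0],[0,0,0.97]],
    [0.3,[0,0,0],[0,0,0]],
    [0.3,[0,0,0],[0,0,0]]
  ]
}}

```text
time: 22.95
ee_pos: [0.4776, -0.1214, 0.098]
tcp_rot: [-180.0, 0.1, 10.0]
wrist_force: [-0.8, 0.6, -2.0]
opening: 0.0363
```

```bash
python3 - <<'E'
from h import *
st(); rows(W(-.062,-.0708,.031),YAW,.3,maxmm=25); shot("wrist","w12")
E
```

```text
{'time': np.float64(22.95), 'ee_pos': array([ 0.4776, -0.1214,  0.098 ]), 'tcp_rot': array([-1.7997e+02,  9.0000e-02,  9.9600e+00]), 'wrist_force': array([-0.8421,  0.6125, -2.046 ]), 'opening': np.float64(0.0363), 'q': array([-1.425710e+01, -3.279600e+00, -1.300590e+01,  8.036300e+01,
       -1.000000e-02,  1.557865e+02])}
3
[[0.3,[-0.01,0.0,0.37],[0.0,0.0,0.01]],[0.3,[-0.01,0.0,0.37],[0.0,0.0,0.01]],[0.3,[-0.01,0.0,0.37],[0.0,0.0,0.01]]]
```

View pics/w12.png

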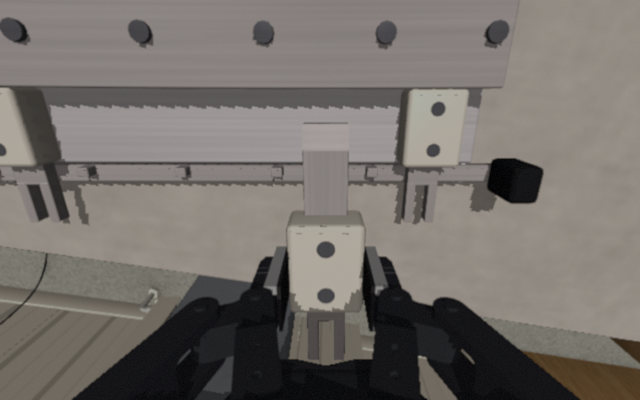

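Emit:
{"name": "arm_command", "arguments": {
  "motion": [
    [0.3,[0,0,0.38],[0,0,0.01]],
    [0.3,[0,0,0.38],[0,0,0.01]],
    [0.3,[0,0,0.38],[0,0,0.01]],
    [0.3,[0,0,0],[0,0,0]],
    [0.3,[0.17,0,0],[0,0,0]],
    [0.3,[0.17,0,0],[0,0,0]],
    [0.3,[0.17,0,0],[0,0,0]],
    [0.3,[0,0,0],[0,0,0]]
  ]
}}

```text
time: 24.0
ee_pos: [0.5092, -0.1161, 0.0303]
tcp_rot: [-180.0, -0.0, 9.7]
wrist_force: [-0.3, -0.2, -2.6]
opening: 0.0361
```

Emit:
{"name": "arm_command", "arguments": {
  "motion": [
    [0.3,[0.17,0,0.01],[0,0,0]],
    [0.3,[0.17,0,0.01],[0,0,0]],
    [0.3,[0.1,0,0],[0,0,0]],
    [0.3,[0,0,0],[0,0,0]]
  ]
}}

```text
time: 24.5
ee_pos: [0.5348, -0.1117, 0.0289]
tcp_rot: [-180.0, 0.0, 9.7]
wrist_force: [-0.5, 0.4, -1.9]
opening: 0.0363
```

Emit:
{"name": "arm_command", "arguments": {
  "motion": [
    [0.3,[0.05,0,0],[0,0,0]],
    [0.3,[0.03,0,0],[0,0,0]],
    [0.3,[0,0,0],[0,0,0]]
  ]
}}

```text
time: 24.88
ee_pos: [0.5376, -0.1113, 0.0288]
tcp_rot: [-180.0, 0.2, 9.6]
wrist_force: [-8.3, -2.0, 2.3]
opening: 0.036
```

Emit:
{"name": "arm_command", "arguments": {
  "motion": [
    [0.3,[0.04,0,0.01],[0,0,0]],
    [0.3,[0,0,0],[0,0,0]]
  ]
}}

```text
time: 25.12
ee_pos: [0.5376, -0.1113, 0.0282]
tcp_rot: [-180.0, 0.5, 9.6]
wrist_force: [-21.7, -3.8, 10.6]
opening: 0.0359
```

```bash
python3 - <<'E'
from h import *
st(); shot("wrist","w13")
E
```

```text
{'time': np.float64(25.125), 'ee_pos': array([ 0.5376, -0.1113,  0.0282]), 'tcp_rot': array([-179.99,    0.45,    9.6 ]), 'wrist_force': array([-21.6558,  -3.7863,  10.6463]), 'opening': np.float64(0.0359), 'q': array([-11.6108,   6.3114, -11.019 ,  73.0952,  -0.1588, 158.793 ])}
```

View pics/w13.png

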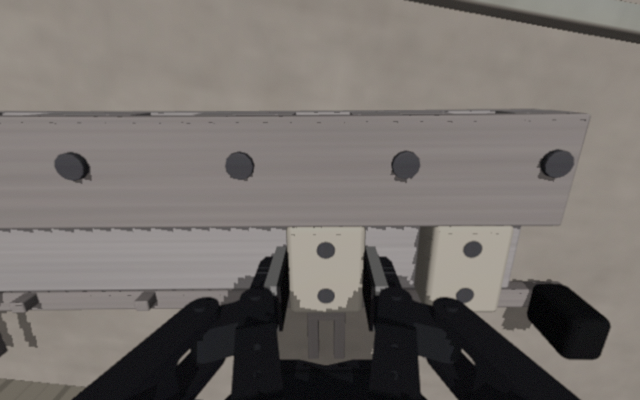

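Emit:
{"name": "arm_command", "arguments": {
  "motion": [
    [0.3,[-0.03,0,0],[0,0,0]],
    [0.6,[0,0,0],[0,0,0]],
    [0.6,[0,0,0],[0,0,0]],
    [0.6,[0,0,-0.5],[0,0,0]],
    [0.6,[0,0,-0.8],[0,0,0]],
    [0.6,[0,0,-0.8],[0,0,0]],
    [0.6,[0,0,-0.4],[0,0,0]],
    [0.6,[0,0,0],[0,0,0]]
  ]
}}

```text
time: 26.18
ee_pos: [0.541, -0.1111, 0.1807]
tcp_rot: [179.9, -0.2, 9.7]
wrist_force: [-0.4, 1.0, -1.0]
opening: 0.0512
```

```bash
python3 - <<'E'
from h import *
st(); shot("wrist","w14"); shot("top","t14",(195,150,385,250),4.2)
E
```

```text
{'time': np.float64(26.175), 'ee_pos': array([ 0.541 , -0.1111,  0.1807]), 'tcp_rot': array([179.92,  -0.23,   9.67]), 'wrist_force': array([-0.379 ,  0.9859, -1.0097]), 'opening': np.float64(0.0512), 'q': array([-1.160730e+01,  4.272400e+00,  3.713600e+00,  8.919510e+01,
        5.800000e-03,  1.587276e+02])}
```

View pics/w14.png

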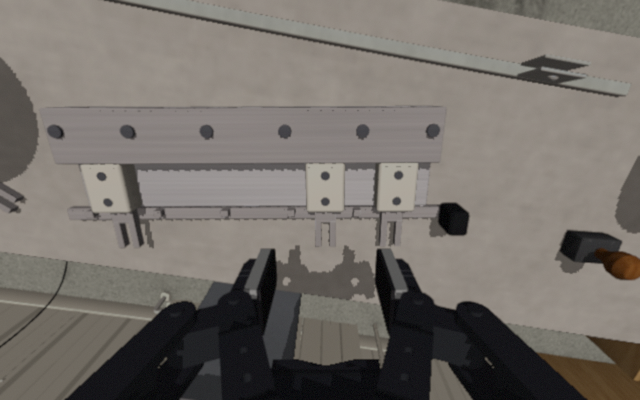

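View pics/t14.png

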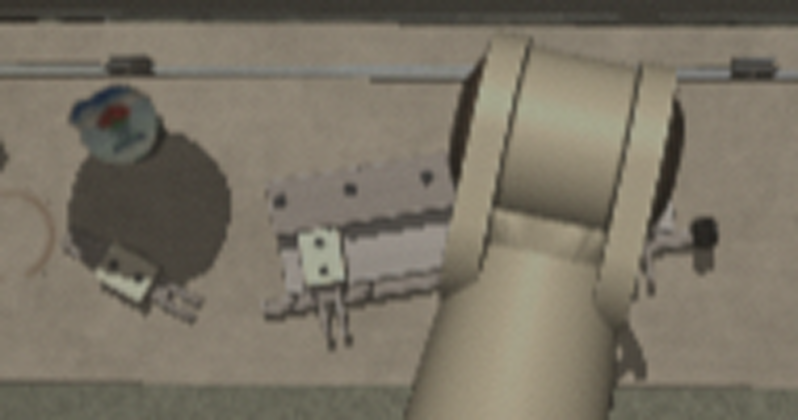

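```bash
python3 - <<'E'
from h import *
c=cal("t14")
f=lambda l:np.array(l)/4.2+[195-.4,150-.4]
P=plane(c,f([[127,275],[72,247],[198,310],[120,125],[322,256]]),[.024,.008,.008,.071,.04]);print(P)
d=P[2]-P[1];print(np.degrees(np.arctan2(d[1],d[0])))
rows([.45,.24,.19],63,.8)
E
```

```text
[[0.48193617 0.27312121 0.024     ]
 [0.50757789 0.32818962 0.008     ]
 [0.45104726 0.2114979  0.008     ]
 [0.61245277 0.27092311 0.071     ]
 [0.49984179 0.09507252 0.04      ]]
-115.8476021355285
9
[[0.8,[-0.05,-0.67,-0.02],[0.0,0.0,-0.99]],[0.8,[0.01,-0.67,-0.02],[0.0,0.0,-0.99]],[0.8,[0.08,-0.67,-0.02],[0.0,0.0,-0.99]],[0.8,[0.15,-0.65,-0.02],[0.0,0.0,-0.99]],[0.8,[0.22,-0.63,-0.02],[0.0,0.0,-0.99]],[0.8,[0.28,-0.61,-0.02],[0.0,0.0,-0.99]],[0.8,[0.34,-0.58,-0.02],[0.0,0.0,-0.99]],[0.8,[0.4,-0.54,-0.02],[0.0,0.0,-0.99]],[0.8,[0.45,-0.49,-0.02],[0.0,0.0,-0.99]]]
```

Emit:
{"name": "arm_command", "arguments": {
  "motion": [
    [0.8,[-0.05,-0.67,0],[0,0,-0.99]],
    [0.8,[0.01,-0.67,0],[0,0,-0.99]],
    [0.8,[0.08,-0.67,0],[0,0,-0.99]],
    [0.8,[0.15,-0.65,0],[0,0,-0.99]],
    [0.8,[0.22,-0.63,0],[0,0,-0.99]],
    [0.8,[0.28,-0.61,0],[0,0,-0.99]],
    [0.8,[0.34,-0.58,0],[0,0,-0.99]],
    [0.8,[0.4,-0.54,0],[0,0,-0.99]],
    [0.8,[0.45,-0.49,0],[0,0,-0.99]],
    [0.8,[0,0,0],[0,0,0]],
    [0.8,[0,0,0],[0,0,0]]
  ]
}}

```text
time: 27.65
ee_pos: [0.4484, 0.239, 0.1773]
tcp_rot: [-179.9, 0.1, 63.1]
wrist_force: [-1.0, -1.2, -0.5]
opening: 0.0684
```

```bash
python3 - <<'E'
from h import *
st(); shot("wrist","w15")
E
```

```text
{'time': np.float64(27.65), 'ee_pos': array([0.4484, 0.239 , 0.1773]), 'tcp_rot': array([-1.7995e+02,  9.0000e-02,  6.3100e+01]), 'wrist_force': array([-1.0402, -1.2399, -0.5361]), 'opening': np.float64(0.0684), 'q': array([ 2.806630e+01, -1.422000e+00, -2.471500e+00,  8.905630e+01,
       -1.290000e-02,  1.449623e+02])}
```

View pics/w15.png

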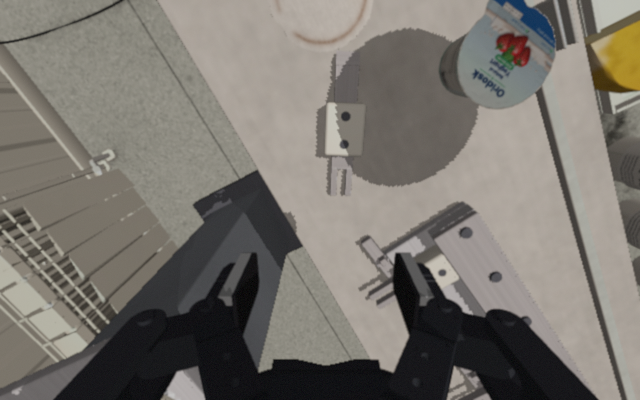

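```bash
python3 - <<'E'
import cv2
a=cv2.imread("pics/w15_raw.png")
cv2.imwrite("pics/w15z.png",cv2.resize(a[40:210,290:400],None,fx=5,fy=5,interpolation=cv2.INTER_CUBIC)[:,:])
E
```

```text
(no output)
```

View pics/w15z.png

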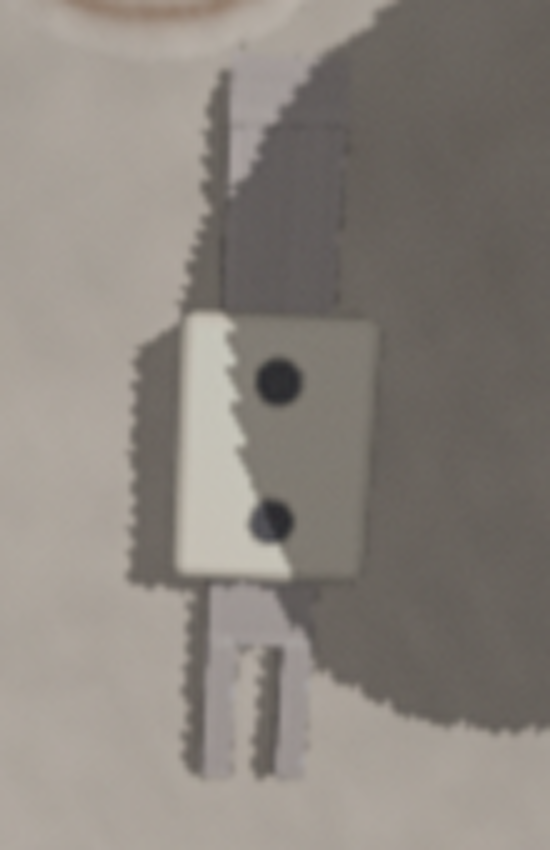

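```bash
python3 - <<'E'
from h import *
c=cal("w15")
P=plane(c,np.array([[183,313],[380,320],[362,580],[175,575]])/5+[289.9,39.9],.024)
print(P.mean(0),np.linalg.norm(np.diff(P,axis=0),axis=1))
d=(P[3]+P[2]-P[0]-P[1]);y=np.degrees(np.arctan2(d[1],d[0]));e=P[1]-P[0]+P[2]-P[3];y2=np.degrees(np.arctan2(e[1],e[0]));print(y,y2)
s=plane(c,np.array([[278,382],[270,522]])/5+[289.9,39.9],.025);d=s[1]-s[0];print(s.mean(0),np.degrees(np.arctan2(d[1],d[0])),np.linalg.norm(d))
rows([*P.mean(0)[:2],.1],y+180,.8)
E
```

```text
[0.48773341 0.27466507 0.024     ] [0.03633329 0.04840214 0.0364522 ]
-118.60244984098325 -28.670794721149466
[0.4873875  0.27448195 0.025     ] -119.03584435788335 0.025997428764127757
2
[[0.8,[0.42,0.15,0.65],[0.0,0.01,0.14]],[0.8,[0.42,0.15,0.65],[0.0,0.01,0.14]]]
```

Emit:
{"name": "arm_command", "arguments": {
  "motion": [
    [0.8,[0.41,0.15,0.65],[0,0,0.15]],
    [0.8,[0.41,0.15,0.65],[0,0,0.15]],
    [0.8,[0,0,0],[0,0,0]],
    [0.8,[0,0,0],[0,0,0]]
  ]
}}

```text
time: 28.2
ee_pos: [0.4875, 0.2739, 0.101]
tcp_rot: [180.0, 0.0, 61.2]
wrist_force: [0.2, -0.9, 1.1]
opening: 0.0683
```

```bash
python3 - <<'E'
from h import *
st(); rows([.4865,.2744,.012],61.3,.8); shot("wrist","w16")
E
```

```text
{'time': np.float64(28.2), 'ee_pos': array([0.4875, 0.2739, 0.101 ]), 'tcp_rot': array([1.800e+02, 1.000e-02, 6.125e+01]), 'wrist_force': array([ 0.2475, -0.8833,  1.1001]), 'opening': np.float64(0.0683), 'q': array([ 2.933040e+01,  5.652400e+00, -3.592300e+00,  8.075980e+01,
       -6.500000e-03,  1.480825e+02])}
2
[[0.8,[0.0,-0.01,0.74],[0.0,0.0,0.0]],[0.8,[0.0,-0.01,0.74],[0.0,0.0,0.0]]]
```

View pics/w16.png

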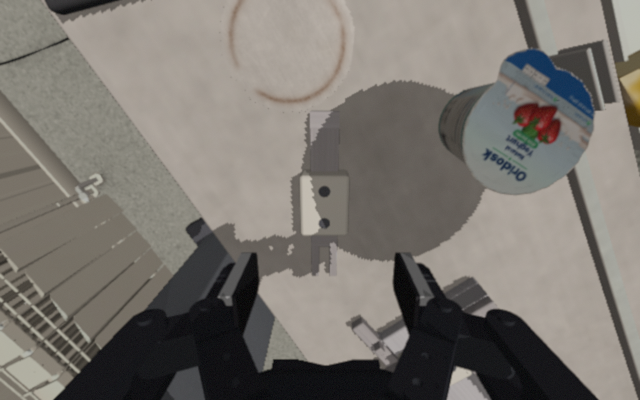

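Emit:
{"name": "arm_command", "arguments": {
  "motion": [
    [0.8,[0,-0.01,0.74],[0,0,0]],
    [0.8,[0,0,0.74],[0,0,0]],
    [0.8,[0,0,0],[0,0,0]],
    [0.3,[0,0,0],[0,0,0]],
    [0.3,[0,0,0],[0,0,0]],
    [0.3,[0,0,0],[0,0,0]],
    [0.3,[0,0,0],[0,0,0]],
    [0.3,[0,0,0],[0,0,0]]
  ]
}}

```text
time: 29.25
ee_pos: [0.4884, 0.2758, 0.0149]
tcp_rot: [179.9, -0.2, 61.3]
wrist_force: [-1.0, -2.3, 7.3]
opening: 0.0359
```

Emit:
{"name": "arm_command", "arguments": {
  "motion": [
    [0.3,[0,0,-0.4],[0,0,0]],
    [0.3,[0,0,-0.7],[0,0,0]],
    [0.3,[0,0,-0.4],[0,0,0]],
    [0.3,[0,0,0],[0,0,0]],
    [0.3,[0,0,0],[0,0,0]]
  ]
}}

```text
time: 29.88
ee_pos: [0.4867, 0.275, 0.1011]
tcp_rot: [-180.0, 0.0, 61.3]
wrist_force: [-0.5, -0.2, -1.4]
opening: 0.0359
```

```bash
python3 - <<'E'
from h import *
st(); rows(W(-.075,-.0008,.1),YAW,.3,maxmm=40); shot("wrist","w17")
E
```

```text
{'time': np.float64(29.875), 'ee_pos': array([0.4867, 0.275 , 0.1011]), 'tcp_rot': array([-1.7999e+02,  2.0000e-02,  6.1320e+01]), 'wrist_force': array([-0.4673, -0.1509, -1.4094]), 'opening': np.float64(0.0359), 'q': array([ 2.946560e+01,  5.638500e+00, -3.596200e+00,  8.078310e+01,
       -9.000000e-04,  1.481492e+02])}
9
[[0.3,[-0.57,0.24,0.0],[0.0,0.0,0.95]],[0.3,[-0.54,0.29,0.0],[0.0,0.0,0.95]],[0.3,[-0.51,0.34,0.0],[0.0,0.0,0.95]],[0.3,[-0.47,0.39,0.0],[0.0,0.0,0.95]],[0.3,[-0.43,0.44,0.0],[0.0,0.0,0.95]],[0.3,[-0.39,0.48,0.0],[0.0,0.0,0.95]],[0.3,[-0.34,0.52,0.0],[0.0,0.0,0.95]],[0.3,[-0.28,0.55,0.0],[0.0,0.0,0.95]],[0.3,[-0.23,0.57,0.0],[0.0,0.0,0.95]]]
```

View pics/w17.png

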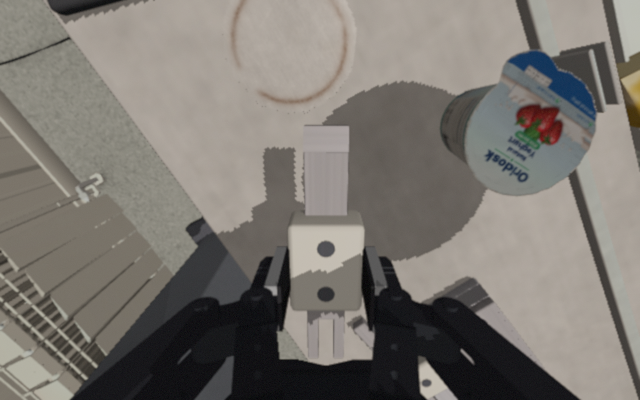

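Emit:
{"name": "arm_command", "arguments": {
  "motion": [
    [0.3,[-0.57,0.24,0],[0,0,0.95]],
    [0.3,[-0.54,0.29,0],[0,0,0.95]],
    [0.3,[-0.51,0.34,0],[0,0,0.95]],
    [0.3,[-0.47,0.39,0],[0,0,0.95]],
    [0.3,[-0.43,0.44,0],[0,0,0.95]],
    [0.3,[-0.39,0.48,0],[0,0,0.95]],
    [0.3,[-0.34,0.52,0],[0,0,0.95]],
    [0.3,[-0.28,0.55,0],[0,0,0.95]],
    [0.3,[-0.23,0.57,0],[0,0,0.95]],
    [0.3,[0,0,0],[0,0,0]],
    [0.3,[0,0,0],[0,0,0]]
  ]
}}

```text
time: 31.3
ee_pos: [0.4514, -0.0553, 0.1009]
tcp_rot: [-180.0, 0.1, 10.0]
wrist_force: [0.4, -0.4, -2.0]
opening: 0.0363
```

```bash
python3 - <<'E'
from h import *
st(); rows(W(-.062,-.0008,.033),YAW,.3,maxmm=25); shot("wrist","w18")
E
```

```text
{'time': np.float64(31.3), 'ee_pos': array([ 0.4514, -0.0553,  0.1009]), 'tcp_rot': array([-1.7997e+02,  6.0000e-02,  1.0040e+01]), 'wrist_force': array([ 0.3585, -0.4307, -2.0092]), 'opening': np.float64(0.0363), 'q': array([-6.998900e+00, -8.587200e+00, -1.755450e+01,  8.110420e+01,
        1.460000e-02,  1.629569e+02])}
3
[[0.3,[0.07,0.0,0.38],[0.0,0.0,0.01]],[0.3,[0.07,0.0,0.38],[0.0,0.0,0.01]],[0.3,[0.07,0.0,0.38],[0.0,0.0,0.01]]]
```

View pics/w18.png

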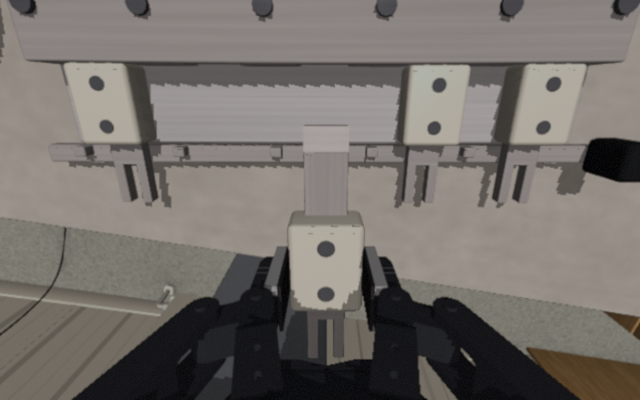

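Emit:
{"name": "arm_command", "arguments": {
  "motion": [
    [0.3,[0.07,0,0.38],[0,0,0.01]],
    [0.3,[0.07,0,0.38],[0,0,0.01]],
    [0.3,[0.07,0,0.38],[0,0,0.01]],
    [0.3,[0,0,0],[0,0,0]],
    [0.3,[0.17,0,0.01],[0,0,0]],
    [0.3,[0.17,0,0.01],[0,0,0]],
    [0.3,[0.17,0,0],[0,0,0]],
    [0.3,[0,0,0],[0,0,0]]
  ]
}}

```text
time: 32.35
ee_pos: [0.4952, -0.048, 0.0321]
tcp_rot: [-180.0, -0.0, 9.9]
wrist_force: [0.5, -0.4, -1.7]
opening: 0.0362
```

Emit:
{"name": "arm_command", "arguments": {
  "motion": [
    [0.3,[0.17,0,0.01],[0,0,0]],
    [0.3,[0.17,0,0.01],[0,0,0]],
    [0.3,[0.1,0,0],[0,0,0]],
    [0.3,[0,0,0],[0,0,0]]
  ]
}}

```text
time: 32.85
ee_pos: [0.5211, -0.0436, 0.031]
tcp_rot: [180.0, -0.0, 9.9]
wrist_force: [2.1, 0.7, -1.0]
opening: 0.0358
```

Emit:
{"name": "arm_command", "arguments": {
  "motion": [
    [0.3,[0.05,0,0],[0,0,0]],
    [0.3,[0.03,0,0],[0,0,0]],
    [0.3,[0,0,0],[0,0,0]]
  ]
}}

```text
time: 33.22
ee_pos: [0.5252, -0.0428, 0.031]
tcp_rot: [180.0, -0.0, 9.8]
wrist_force: [-1.7, 0.6, 2.0]
opening: 0.0362
```

Emit:
{"name": "arm_command", "arguments": {
  "motion": [
    [0.3,[0.04,0,0.01],[0,0,0]],
    [0.3,[0,0,0],[0,0,0]]
  ]
}}

```text
time: 33.48
ee_pos: [0.5269, -0.0426, 0.0309]
tcp_rot: [180.0, 0.1, 9.8]
wrist_force: [-7.6, -1.0, 9.7]
opening: 0.0361
```

Emit:
{"name": "arm_command", "arguments": {
  "motion": [
    [0.3,[0.03,0,0],[0,0,0]],
    [0.3,[0,0,0],[0,0,0]]
  ]
}}

```text
time: 33.72
ee_pos: [0.5269, -0.0426, 0.0309]
tcp_rot: [180.0, 0.3, 9.8]
wrist_force: [-16.7, -2.8, 16.1]
opening: 0.0361
```

```bash
python3 - <<'E'
from h import *
st(); shot("wrist","w19")
E
```

```text
{'time': np.float64(33.725), 'ee_pos': array([ 0.5269, -0.0426,  0.0309]), 'tcp_rot': array([179.98,   0.25,   9.81]), 'wrist_force': array([-16.7446,  -2.7956,  16.1354]), 'opening': np.float64(0.0361), 'q': array([-4.579500e+00,  3.305800e+00, -1.392680e+01,  7.300630e+01,
       -8.460000e-02,  1.656079e+02])}
```

View pics/w19.png

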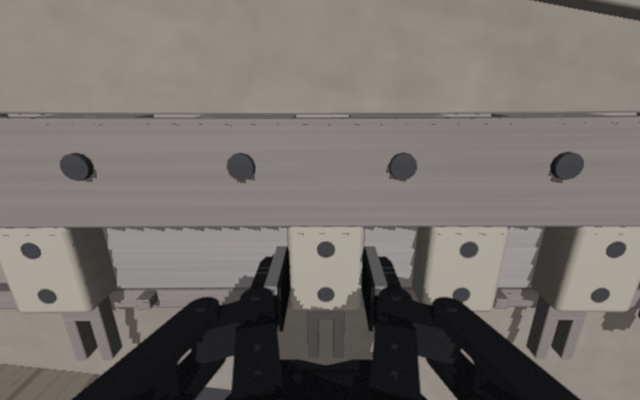

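Emit:
{"name": "arm_command", "arguments": {
  "motion": [
    [0.3,[-0.03,0,0],[0,0,0]],
    [0.6,[0,0,0],[0,0,0]],
    [0.6,[0,0,0],[0,0,0]],
    [0.6,[0,0,-0.5],[0,0,0]],
    [0.6,[0,0,-0.8],[0,0,0]],
    [0.5,[0,0,-0.4],[0,0,0]],
    [0.5,[0,0,0],[0,0,0]]
  ]
}}

```text
time: 34.65
ee_pos: [0.5287, -0.0424, 0.134]
tcp_rot: [180.0, -0.2, 9.8]
wrist_force: [-0.2, -0.2, -0.6]
opening: 0.0429
```

```bash
python3 - <<'E'
from h import *
st(); rows(W(-.0355,-.2015,.105),YAW,.5); shot("wrist","w20")
E
```

```text
{'time': np.float64(34.65), 'ee_pos': array([ 0.5287, -0.0424,  0.134 ]), 'tcp_rot': array([179.96,  -0.2 ,   9.84]), 'wrist_force': array([-0.2376, -0.2257, -0.558 ]), 'opening': np.float64(0.0429), 'q': array([-4.593600e+00,  1.236500e+00, -4.581200e+00,  8.397430e+01,
        7.700000e-03,  1.655643e+02])}
4
[[0.5,[-0.16,0.83,0.12],[0.0,-0.01,0.0]],[0.5,[-0.16,0.83,0.12],[0.0,-0.01,0.0]],[0.5,[-0.16,0.83,0.12],[0.0,-0.01,0.0]],[0.5,[-0.16,0.83,0.12],[0.0,-0.01,0.0]]]
```

View pics/w20.png

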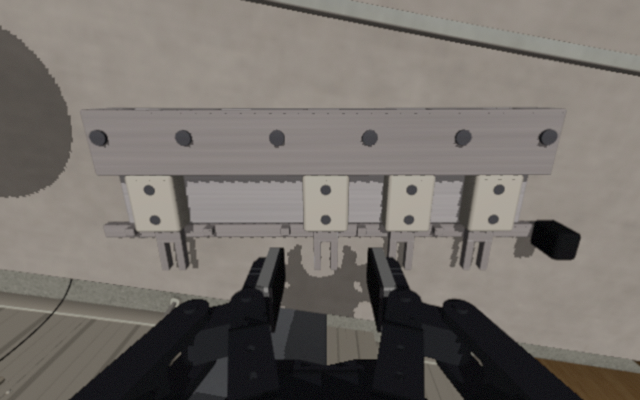

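Emit:
{"name": "arm_command", "arguments": {
  "motion": [
    [0.5,[-0.16,0.83,0.12],[0,-0.01,0]],
    [0.5,[-0.16,0.83,0.12],[0,-0.01,0]],
    [0.5,[-0.16,0.83,0.12],[0,-0.01,0]],
    [0.5,[-0.16,0.83,0.12],[0,0,0]],
    [0.5,[0,0,0],[0,0,0]],
    [0.5,[0,0,0],[0,0,0]]
  ]
}}

```text
time: 35.45
ee_pos: [0.523, -0.2449, 0.1021]
tcp_rot: [-179.9, 0.3, 9.8]
wrist_force: [1.4, 0.2, 0.2]
opening: 0.0426
```

```bash
python3 - <<'E'
from h import *
st(); rows(W(-.0355,-.2015,.029),YAW,.5); shot("wrist","w21")
E
```

```text
{'time': np.float64(35.45), 'ee_pos': array([ 0.523 , -0.2449,  0.1021]), 'tcp_rot': array([-179.91,    0.28,    9.81]), 'wrist_force': array([1.3965, 0.2322, 0.1701]), 'opening': np.float64(0.0426), 'q': array([-2.504870e+01,  8.410000e+00, -4.494000e-01,  8.141680e+01,
       -8.670000e-02,  1.451464e+02])}
2
[[0.5,[0.01,0.01,0.61],[-0.01,0.02,0.0]],[0.5,[0.01,0.01,0.61],[-0.01,0.02,0.0]]]
```

View pics/w21.png

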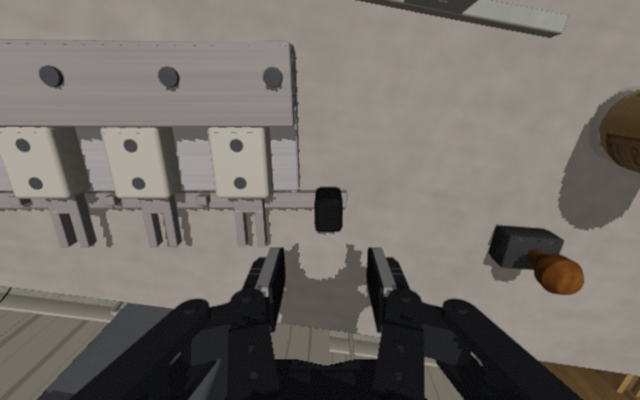

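Aligned on the knob (328,208). Descend, grip, slide 18 mm toward −y.

Emit:
{"name": "arm_command", "arguments": {
  "motion": [
    [0.5,[0.01,0.01,0.61],[-0.01,0.02,0]],
    [0.5,[0.01,0.01,0.61],[0,0.02,0]],
    [0,[0,0,0],[0,0,0]],
    [0,[0,0,0],[0,0,0]],
    [0,[0,0,0],[0,0,0]],
    [0,[0,0,0],[0,0,0]]
  ],
  "newtons": 30
}}

```text
time: 36.25
ee_pos: [0.5241, -0.2465, 0.0294]
tcp_rot: [179.9, 0.1, 9.8]
wrist_force: [1.8, -7.5, -21.6]
opening: 0.0185
```

Emit:
{"name": "arm_command", "arguments": {
  "motion": [
    [0,[0,0.08,0],[0,0,0]],
    [0,[0,0.08,0],[0,0,0]],
    [0,[0,0.08,0],[0,0,0]],
    [0,[0,0.08,0],[0,0,0]],
    [0,[0,0,0],[0,0,0]]
  ]
}}

```text
time: 36.88
ee_pos: [0.5273, -0.2643, 0.0294]
tcp_rot: [-179.9, 0.0, 9.9]
wrist_force: [-3.5, 7.6, -21.3]
opening: 0.019
```

Emit:
{"name": "arm_command", "arguments": {
  "motion": [
    [0,[0,0.03,0],[0,0,0]],
    [0,[0,0,0],[0,0,0]],
    [0.5,[0,0,0],[0,0,0]],
    [0.5,[0,0,0],[0,0,0]],
    [0.5,[0,0,0],[0,0,0]],
    [0.5,[0,0,-0.6],[0,0,0]],
    [0.5,[0,0,-0.8],[0,0,0]],
    [0.5,[0,0,-0.8],[0,0,0]],
    [0.5,[0,-0.8,-0.2],[0,0,0]],
    [0.5,[0,-0.8,0],[0,0,0]],
    [0.5,[0,0,0],[0,0,0]],
    [0.5,[0,0,0],[0,0,0]]
  ]
}}

```text
time: 38.38
ee_pos: [0.5123, -0.1726, 0.175]
tcp_rot: [179.9, -0.1, 9.9]
wrist_force: [1.0, -1.0, -0.4]
opening: 0.0431
```

```bash
python3 - <<'E'
from h import *
st(); c=shot("wrist","w22")
for y in(-.2195,-.2155,-.2015): print(proj(c,[W(-.0355,y-.01,.048)]).round(1).tolist())
E
```

```text
{'time': np.float64(38.375), 'ee_pos': array([ 0.5123, -0.1726,  0.175 ]), 'tcp_rot': array([ 1.7987e+02, -1.5000e-01,  9.8600e+00]), 'wrist_force': array([ 0.9948, -0.9964, -0.3989]), 'opening': np.float64(0.0431), 'q': array([-1.859840e+01,  2.693700e+00,  1.434100e+00,  8.855060e+01,
       -4.130000e-02,  1.515429e+02])}
[[436.3, 190.1]]
[[431.9, 190.1]]
[[416.7, 190.1]]
```

View pics/w22.png

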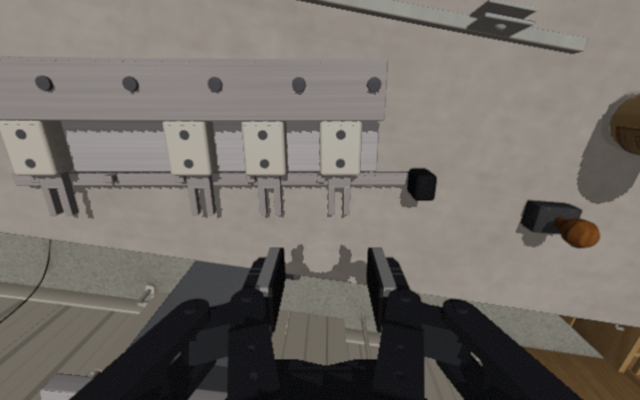

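```bash
python3 - <<'E'
from h import *
c=cal("w22"); im=cv2.imread("pics/w22_raw.png")[110:220,0:260]
for v in(0,.004,.018): print(v,proj(c,[W(-.0355,.07+.017+v+b,.023) for b in(-.004,.004)])[:,0].round(1))
print(proj(c,[W(0,y,.04) for y in(.14,0,-.07,-.14)]).round(1).tolist())
cv2.imwrite("pics/w22z.png",cv2.resize(im,None,fx=3,fy=3,interpolation=cv2.INTER_CUBIC))
E
```

```text
0 [112.7 104.5]
0.004 [108.6 100.4]
0.018 [94.2 85.9]
[[26.0, 149.4], [184.7, 150.0], [262.3, 150.2], [339.3, 150.2]]
```

View pics/w22z.png

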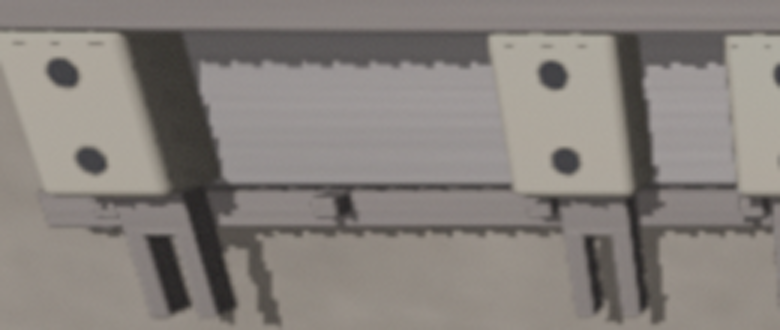

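```bash
python3 - <<'E'
from h import *
st(); print(bot.job_done())
E
```

```text
{'time': np.float64(38.425), 'ee_pos': array([ 0.5122, -0.1729,  0.1747]), 'tcp_rot': array([ 1.799e+02, -1.100e-01,  9.820e+00]), 'wrist_force': array([ 0.5599, -0.0828, -0.2251]), 'opening': np.float64(0.0426), 'q': array([-1.863740e+01,  2.733100e+00,  1.434900e+00,  8.855600e+01,
       -3.790000e-02,  1.515442e+02])}
the job is handed in; nothing more can be done
None
```

I changed the carrier over and handed the job in at 38.4 s. My last checks raised no concerns, but the simulator gave no verdict.

- **Keeper:** I slid it fully open before touching any blade, and shut it once all the blades were home.
- **Channels 0 and 1:** I drew out both blades, turned them end for end and pushed them back until they stopped hard against the bridge (about 17–22 N).
- **Loose blade:** It had shifted a little on the worktop since the start, so I located it again and loaded it into channel 2, fork outward, to the same hard stop. Channel 3 is empty.
- **Channel 4:** I left the blade whose fork already pointed out in its place.

The final wrist picture shows four blocks in line against the bridge with every fork out. The keeper's tooth and knob are within about 1 mm of the computed shut position, and the gripper is clear at 0.175 m. I never moved near the tub, the wedge or the date stamp, though I did not re-measure their positions at the end.

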